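# Clamp the capped water outlet

## Task

Fit the loose hose clamp onto the barbed stub of the water manifold, so that it locks the cap of this unused outlet: slide the band over the stub right up against the shoulder, standing upright on the manifold's plate, pushing gently. Then turn its T-key clockwise until the band is snug on the stub, without overtightening it, and let go. Leave the bottle, the dish and the jar where they are.

Things in the scene. Friction and masses are not known exactly. Their poses are not given: they have to be found in the camera images.
- manifold: Fixed water manifold: flat grey plate 170 (x) by 130 (y) by 30 mm high; on its rear, from local x = +25 mm, an aluminium block 110 mm wide, top 68 mm above the table. Origin: centre of the plate's underside, on the table. The capped barbed stub points along local -x over the plate at local y = 0, its axis 50.5 mm above the table, 20.5 mm above the plate.
- tip (a point): Centre of the stub's flat end, on its axis (manifold local x = -22 mm, y = 0); axes as the manifold's. Going in from the tip: a cone from 23 to 33 mm in diameter over 13 mm, a barb ridge 33 mm in diameter and 4 mm wide, then 20 mm of seat 31.5 mm in diameter up to the shoulder. The plate before the tip is free for 63 mm.
- shoulder: Flat upright aluminium flange at the root of the stub, part of the manifold: front face at manifold x = +15 mm, y from -44 to +32 mm, 10 mm thick, top 73 mm above the table. Band and housing go right up against its front face. Origin: on that face, on the stub's axis; axes as the manifold's. Must not be pushed with more than 30 N.
- seat (a point): Point on the shoulder's front face, on the stub's axis (manifold local x = +15 mm, y = 0); axes as the manifold's. With the band home, the bore centre lies 7 mm along local -x from it.
- clamp: Loose steel worm-drive hose clamp, about 140 g, standing on its foot. Origin: on the underside, below the bore centre. Band 14 mm wide (local x), top 42 mm above the underside. Screw housing 20 (x) by 16 (y) by 41 mm high, centred at local x = -3, y = -29 mm. Fit it with axes parallel to the manifold's, housing on the manifold's -y side, where the shoulder backs it up while the screw is turned.
- bore (a point): Centre of the clamp's bore, 20.5 mm above the clamp's origin; axes as the clamp's, bore axis = x. Standing on the manifold's plate, the bore is level with the stub. Bore height 36 mm; bore width (y) 36 to 38 mm at the start, its middle within 0.7 mm of this point. When snug, this point lies about 3 mm to +y of the stub's axis.
- strap: Far (+y) half of the band, part of the clamp; the screw draws it along local -y, 4.5 mm per radian. Its origin is the clamp's, shifted by the draw: 0 to 2.3 mm at the start, about 6.5 mm when the band touches both sides of the seat. From there the springy band presses the stub with about 100 N more per radian. Snug: 12 to 55 N; over 70 N is overtightened.
- key (a point): Centre of the screw's T-key: bar 70 mm long (its local x), 8 thick (y), 12 high, on the screw axis 56 mm above the clamp's origin; a knob 13 mm in diameter, 14 high at each end, 36 mm from the axis. Clockwise from above tightens; stays where left. Turning takes 0.2 Nm plus 0.0045 Nm per N of band force: pushing a knob, 5.6 N loose, 9 N at 28 N. The clamp can be carried by the bar.
- amber_bottle: Bystander: brown bottle, 72 mm in diameter, 130 mm high, loose. Origin under its centre.
- dish: Bystander: white ceramic bowl, 70 mm in diameter, 35 mm high, loose. Origin under its centre.
- jar: Bystander: white jar, 56 mm in diameter, 60 mm high, loose. Origin under its centre.
There are look-alikes about, which are no part of the job. What is shaped like the clamp but blue or purple is not meant.

How it is judged:
By the outcome, as a careful person would: the job done as asked, in the order asked, and still so for the second after the job is handed in, with the robot touching nothing.
It also fails if it takes over 72 s, if anything falls off the work surface, if the arm or the gripper's body presses on something with over 40 N, if the wrist force passes 120 N, or if a joint passes its speed limit or range.

## Robot

A 7-joint arm with a two-finger parallel gripper is mounted at the origin on the work surface. World frame = base frame: x ahead of the robot, y to its left, z up, the work surface at z = 0. Lengths are in m, angles in rad, forces in N, time in s.
With the tool pointing down it reaches from about 0.425 to 0.875 m from the base axis. Payload 8.4 kg.
Tool frame: the origin (TCP) lies on the centre line of the jaws, within the pads' length; the fingertips stand 8 mm ahead of it and the grasp point (between the pads) lies 11 mm behind it; x points along the fingers, y is the direction in which the jaws open and shut, and the axes are right-handed (so a half turn about x gives the same grasp; the last joint's range is limited). The gripper opens to 87 mm and grips with 3 to 60 N. Pads are 19 mm wide; open, the fingers measure 117 mm over their backs; the gripper's body (75 mm by 190 mm) begins 51 mm behind the grasp point.
Start: joints at [-1.329, 0.333, 0.04, 1.465, -0.013, 1.343, -0.059], TCP at [0.217, 0.613, 0.195] pointing down, gripper open.
Joint ranges: [-2.58, 2.58], [-0.38, 2.09], [-1.3, 1.39], [0.25, 2.4], [-1.5, 4.64], [0.08, 2.09], [-2.65, 2.65]. Speed limits (rad/s): [2.22, 2.22, 2.79, 2.79, 3.14, 3.14, 3.14].

## Interface

Orientations are given as [roll, pitch, yaw] about the fixed x, y, z axes, in that order (R = Rz(yaw) Ry(pitch) Rx(roll)).
In Python, from cell import telemetry, imaging, order, finder gives the robot as it stands.
- The arm moves only by the tool play_rows, never from a script. Its argument "motion" is a list of rows, each a list of 7 numbers: the shift along the tool's x, y, z in m, then the turn, a rotation vector about the tool's x, y, z in rad, then the closure, from 0 (fully open) to 1 (shut). In form: [[x, y, z, ax, ay, az, grip], ...]. A call has exactly 10 rows; each row is the pose to reach, as a shift and turn from the pose commanded when the call began, along the tool's axes at that moment; what a row does not reach only later rows make up. A row lasts 1/8 s, in which the tool goes at most 62.5 mm and 10.7 degrees, less where a joint would pass 70% of its speed; a pose out of reach is approached as far as the arm can. A call with a gripper value outside its range is refused whole. The fingers move at their own pace and stop on an object; "force" is the grip in N (left out, the last holds). Time passes only in rows, so rows that repeat a pose let the fingers close, or fill a call up. It gives the time, the measured TCP pose, the force and the opening at its end, in the units of the state.
- telemetry.state(): the state, without advancing time (a new reading comes with each control period).
- imaging.read_camera(name): name is "side" or "top" or "wrist"; returns a dict with "image" (400x640x3 uint8, red, green, blue), "range_z" (400x640 float32, m along the optical axis (not along the pixel's ray), 0 where there is no reading), "camera_matrix" (3x3 intrinsics, pixels), "cam_to_world" (4x4, takes a point from camera to world coordinates). Camera axes: x right, y down, z forward; pixel columns grow to the right and rows downward; lengths in m; the calibration is good to about 2 mm. A picture is of the moment at which its call begins.
- order.close_job(): hands the job in, once; it reports no verdict.
Trained networks look in the newest picture that a camera, given by its name, has taken for a name from the list of things; names that differ only in an ending like _2 or _b are one class to them, and where a whole thing is asked for, a point or a joint stands for the part that bears it (a point fixed in the world has none). Each returns a list of dicts, best first, with "conf" (0 to 1); they miss things now and then, are a little off and sometimes report something else, mostly with a low value. They report only what shows in the picture. A call takes as long as a camera call. They do not tell look-alikes from the thing itself.
- finder.boxes_of(camera, name): "rect" ([left, top, right, bottom] in pixels, round what is visible of it).
The state is a dict: "time": time; "joint_pos": joint angles; "joint_velocities": joint speeds; "effort": joint torques, N m; "tcp_pos": TCP position; "ee_rot": TCP orientation; "ft_force": force on the tool from outside, world axes, zero at the start; "torque": the same for the moment, N m; "opening": finger opening in m.
Only numpy, scipy, OpenCV 4.12 (cv2) and the standard library are available. Lean on these libraries where they do the work, as an engineer would, in place of code of your own. Each camera call takes 0.05 s, during which the arm holds its last target.

## Working session

There is one attempt and no reset: what is moved stays moved. The work goes in short steps, Python scripts to look and compute and a tool call to move; the robot and the scene stay as the last step left them, time stands still between calls to the robot, and variables do not carry over. Pictures are saved under pics/ and viewed, and the job is handed in when it is done.

Besides the shell and the picture viewer there is one more tool, called after "Call:" as name([rows], argument=value, ...), one row to a line, values as JSON. play_rows: Moves the arm, as the interface text tells. Its arguments: {"type":"object","properties":{"motion":{"type":"array"},"force":{"type":"number"}},"required":["motion"]}

```bash
ls; mkdir -p pics; cat > h.py <<'E'
import numpy as np,cv2
from cell import telemetry, imaging, order, finder
def cap(n,f=None):
    c=imaging.read_camera(n)
    if f: cv2.imwrite('pics/'+f,c['image'][:,:,::-1])
    np.savez('/tmp/%s.npz'%n,**c)
    return c
def pts(c):
    z=c['range_z'];K=c['camera_matrix'];v,u=np.mgrid[0:400,0:640]
    P=np.stack([(u-K[0,2])/K[0,0]*z,(v-K[1,2])/K[1,1]*z,z],-1)
    T=c['cam_to_world'];W=P@T[:3,:3].T+T[:3,3];W[z==0]=np.nan
    return W
def proj(c,p):
    T=np.linalg.inv(c['cam_to_world']);q=T[:3,:3]@np.array(p)+T[:3,3];q=c['camera_matrix']@q
    return q[:2]/q[2]
E
python3 - <<'E'
from h import *
for n in ['top','side','wrist']:
    c=cap(n,n+'0.png'); 
    print(n,c['cam_to_world'].round(3).tolist(),c['camera_matrix'].round(1).tolist())
    for k in ['clamp','manifold','key','amber_bottle','dish','jar']:
        print(k,[(np.round(b['rect']).tolist(),round(b['conf'],2)) for b in finder.boxes_of(n,k)])
print(telemetry.state())
E
```

```text
pics
top [[0.013, -0.993, 0.118, 0.433], [-1.0, -0.011, 0.015, -0.034], [-0.013, -0.119, -0.993, 1.194], [0.0, 0.0, 0.0, 1.0]] [[510.8, 0.0, 322.9], [0.0, 510.8, 197.1], [0.0, 0.0, 1.0]]
clamp [([384.0, 205.0, 416.0, 208.0], 0.69), ([160.0, 222.0, 193.0, 249.0], 0.68), ([247.0, 167.0, 274.0, 208.0], 0.58), ([198.0, 172.0, 224.0, 204.0], 0.58), ([224.0, 113.0, 250.0, 142.0], 0.55), ([226.0, 221.0, 265.0, 253.0], 0.54)]
manifold [([364.0, 170.0, 425.0, 252.0], 0.56), ([385.0, 204.0, 414.0, 207.0], 0.31)]
key [([160.0, 225.0, 199.0, 238.0], 0.7), ([263.0, 167.0, 272.0, 203.0], 0.69), ([210.0, 171.0, 222.0, 205.0], 0.61), ([222.0, 113.0, 247.0, 139.0], 0.49), ([225.0, 236.0, 263.0, 252.0], 0.45)]
amber_bottle [([319.0, 89.0, 350.0, 130.0], 0.84)]
dish [([304.0, 276.0, 336.0, 307.0], 0.66)]
jar [([458.0, 188.0, 487.0, 214.0], 0.82), ([248.0, 185.0, 264.0, 190.0], 0.52)]
side [[-0.972, -0.144, 0.185, 0.433], [-0.233, 0.511, -0.827, 0.719], [0.025, -0.847, -0.53, 0.551], [0.0, 0.0, 0.0, 1.0]] [[389.2, 0.0, 321.2], [0.0, 389.2, 197.2], [0.0, 0.0, 1.0]]
clamp [([208.0, 240.0, 252.0, 286.0], 0
[... 787 characters left out ...]
mber_bottle []
dish []
jar []
{'time': 1.05, 'joint_pos': array([-1.32916815,  0.33319378,  0.03987217,  1.46537398, -0.0133721 ,
        1.34333022, -0.05849782]), 'joint_velocities': array([-0.00204383,  0.00060358, -0.00188715, -0.00074991, -0.00024223,
       -0.00049129, -0.00037535]), 'effort': array([-1.27126874e-03, -6.56127906e+01,  1.33233435e+00, -4.04065633e+01,
       -5.99813391e-02,  3.49304813e-02,  8.44049805e-05]), 'tcp_pos': array([0.21726974, 0.61258299, 0.19486228]), 'ee_rot': array([-1.26463702,  1.57075509, -1.60546068]), 'ft_force': array([-0.07465192,  0.87049415, -0.79619387]), 'torque': array([-0.01484148,  0.03021074, -0.07169448]), 'opening': 0.08686854625273459}
```

```bash
python3 - <<'E'
import cv2
a=cv2.imread('pics/top0.png');cv2.imwrite('pics/top0c.png',cv2.resize(a[80:330,130:510],None,fx=2.1,fy=2.1,interpolation=cv2.INTER_CUBIC))
a=cv2.imread('pics/side0.png');cv2.imwrite('pics/side0c.png',cv2.resize(a[140:380,180:460],None,fx=2.4,fy=2.4,interpolation=cv2.INTER_CUBIC))
E
```

```text
(no output)
```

View pics/top0c.png

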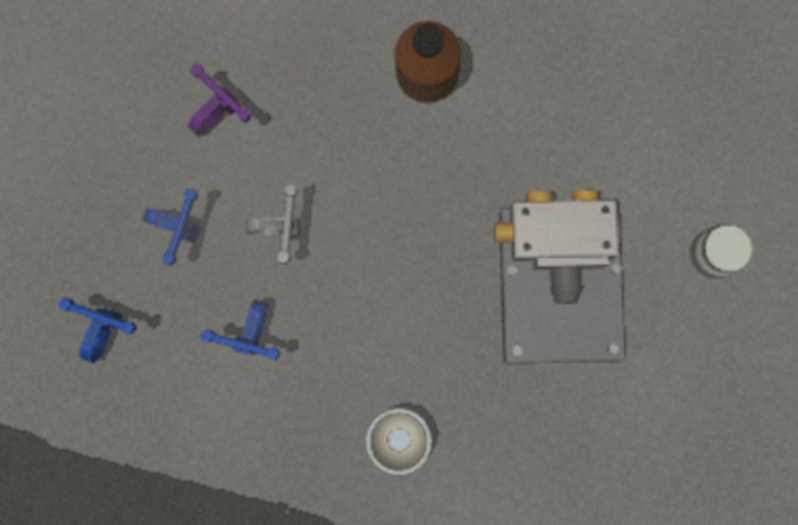

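View pics/side0c.png

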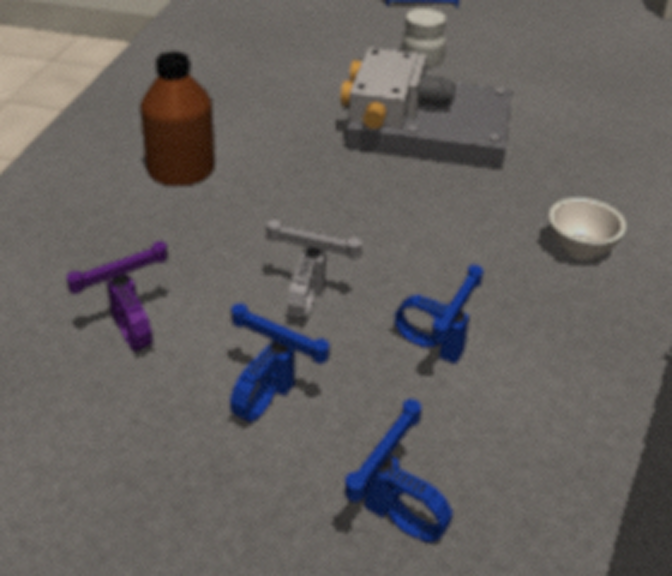

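```bash
python3 - <<'E'
from h import *
from scipy.spatial.transform import Rotation as R
s=telemetry.state();print(R.from_euler('xyz',s['ee_rot']).as_matrix().round(3))
for n in ['top','side']:
    c=dict(np.load('/tmp/%s.npz'%n));W=pts(c)
    if n=='top': c1=W
    for nm,(l,t,r,b) in dict(cl=(244,160,280,212) if n=='top' else (288,228,336,276),man=(362,165,430,256) if n=='top' else (316,160,398,214)).items():
        Q=W[t:b,l:r].reshape(-1,3);Q=Q[np.isfinite(Q[:,2])]
        print(n,nm,'table z',np.median(Q[:,2]).round(4))
        for lo,hi in ([(.045,.07),(.03,.046),(0.012,.07)] if nm=='cl' else [(.02,.04),(.06,.08),(.04,.055)]):
            q=Q[(Q[:,2]>lo)&(Q[:,2]<hi)]
            if len(q)<4: continue
            rect=cv2.minAreaRect((q[:,:2]*1000).astype(np.float32));print(lo,hi,len(q),q.mean(0).round(4),rect,q[:,:2].min(0).round(4),q[:,:2].max(0).round(4),np.median(q[:,2]).round(4))
E
```

```text
[[-0.     0.334  0.942]
 [-0.     0.942 -0.334]
 [-1.    -0.     0.   ]]
top cl table z 0.0008
0.045 0.07 173 [0.5908 0.111  0.0613] ((591.7274780273438, 123.53336334228516), (37.83188247680664, 84.44149017333984), 85.90341186523438) [0.5487 0.1022] [0.6327 0.1422] 0.062
0.03 0.046 134 [0.5922 0.1309 0.0397] ((590.0477294921875, 130.34744262695312), (18.779586791992188, 55.904266357421875), 0.7474861145019531) [0.5809 0.1023] [0.5997 0.1583] 0.0405
0.012 0.07 316 [0.5912 0.1197 0.0507] ((590.8056030273438, 131.79978942871094), (59.0222053527832, 84.0431137084961), 89.81097412109375) [0.5487 0.1022] [0.6327 0.1613] 0.0553
top man table z 0.0305
0.02 0.04 2519 [ 0.5012 -0.1855  0.0302] ((532.5517578125, -187.00704956054688), (169.0812225341797, 130.9776153564453), 1.652529239654541) [ 0.4477 -0.2547] [ 0.6189 -0.1197] 0.0301
0.06 0.08 1719 [ 0.5796 -0.1849  0.068 ] ((586.7647705078125, -184.94586181640625), (115.66702270507812, 114.07967376708984), 45.83850860595703) [ 0.5118 -0.2402] [ 0.629  -0.1133] 0.068
0.04 0.055 101 [ 0.5722 -0.1576  0.0499] ((584.111572265625, -186.897857666015
[... 546 characters left out ...]
155.98214721679688), (79.86841583251953, 127.50483703613281), 14.623696327209473) [0.5467 0.1028] [0.6312 0.2265] 0.0508
side man table z 0.0186
0.02 0.04 1162 [ 0.5087 -0.1672  0.0289] ((535.446044921875, -232.70498657226562), (177.28614807128906, 239.8603973388672), 1.8743727207183838) [ 0.4439 -0.3526] [ 0.6215 -0.1113] 0.0293
0.06 0.08 635 [ 0.5756 -0.1769  0.0668] ((584.35400390625, -182.51690673828125), (113.59169006347656, 113.35599517822266), 44.7346076965332) [ 0.5081 -0.241 ] [ 0.6272 -0.1258] 0.0671
0.04 0.055 247 [ 0.5695 -0.1452  0.0481] ((573.1301879882812, -151.0268096923828), (86.52564239501953, 120.7964859008789), 81.94878387451172) [ 0.5074 -0.2017] [ 0.6272 -0.1087] 0.0485
```

Call:
play_rows([
  [0, -0.036, 0.05, -0.034, 0, 0, 0],
  [0, -0.072, 0.1, -0.068, 0, 0, 0],
  [0, -0.108, 0.15, -0.102, 0, 0, 0],
  [0, -0.144, 0.201, -0.136, 0, 0, 0],
  [0, -0.18, 0.251, -0.17, 0, 0, 0],
  [0, -0.215, 0.301, -0.204, 0, 0, 0],
  [0, -0.251, 0.351, -0.238, 0, 0, 0],
  [0, -0.287, 0.401, -0.272, 0, 0, 0],
  [0, -0.323, 0.451, -0.306, 0, 0, 0],
  [0, -0.359, 0.5015, -0.34, 0, 0, 0],
])

```text
time: 2.3
tcp_pos: [0.5709, 0.1051, 0.1952]
ee_rot: [0.588, 1.57, 0.589]
ft_force: [1.0, 1.4, 0.6]
opening: 0.0875
```

```bash
python3 - <<'E'
from h import *
c=cap('wrist','w1.png');s=telemetry.state();print(s['tcp_pos'],s['joint_pos'].round(2),s['time'])
E
```

```text
[0.57456313 0.09552585 0.1953548 ] [-0.63  0.2   0.45  1.66 -0.08  1.3   1.4 ] 2.35
```

View pics/w1.png

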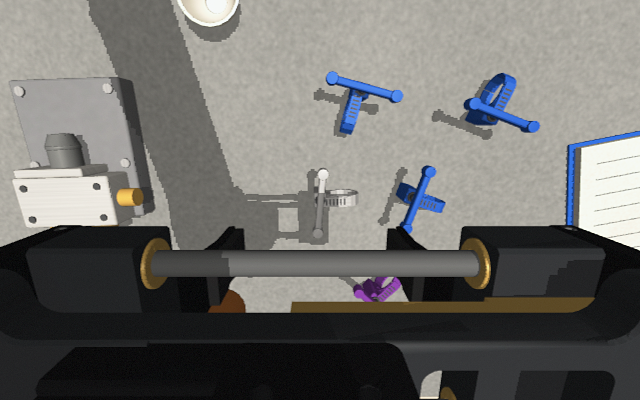

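```bash
python3 - <<'E'
from h import *
for i in range(3): c=cap('wrist','w2.png')
s=telemetry.state();print(s['tcp_pos'],s['joint_velocities'].round(3),s['time'],s['ft_force'],s['torque'])
W=pts(c)
def an(W,box,rngs):
    l,t,r,b=box
    Q=W[t:b,l:r].reshape(-1,3);Q=Q[np.isfinite(Q[:,2])]
    for lo,hi in rngs:
        q=Q[(Q[:,2]>lo)&(Q[:,2]<hi)]
        if len(q)>4: print(lo,hi,len(q),q.mean(0).round(4),np.round(cv2.minAreaRect((q[:,:2]*1000).astype(np.float32))[0:2],1).tolist(),cv2.minAreaRect((q[:,:2]*1000).astype(np.float32))[2],q[:,:2].min(0).round(4),q[:,:2].max(0).round(4))
print(finder.boxes_of('wrist','clamp'));
an(W,(295,160,365,250),[(.05,.08),(.03,.046)])
an(W,(0,60,160,240),[(.02,.036),(.06,.070),(.0705,.085),(.045,.06)])
a=c['image'][:,:,::-1]
cv2.imwrite('pics/w2a.png',cv2.resize(a[150:250,290:390],None,fx=6,fy=6,interpolation=cv2.INTER_CUBIC))
cv2.imwrite('pics/w2b.png',cv2.resize(a[70:240,0:170],None,fx=3.5,fy=3.5,interpolation=cv2.INTER_CUBIC))
E
```

```text
[0.57038003 0.10514997 0.19477355] [-0.034 -0.01  -0.042  0.012 -0.006  0.001 -0.012] 2.5 [0.46314014 0.09302618 0.35295177] [0.05466208 0.10697123 0.02078916]
[{'rect': [327.6, 72.0, 404.0, 131.4], 'conf': 0.98}, {'rect': [356.2, 275.3, 402.8, 305.5], 'conf': 0.95}, {'rect': [318.7, 168.1, 364.1, 236.8], 'conf': 0.92}, {'rect': [401.0, 166.3, 449.4, 229.9], 'conf': 0.74}, {'rect': [466.5, 71.3, 545.1, 130.9], 'conf': 0.64}, {'rect': [214.1, 291.9, 245.5, 311.4], 'conf': 0.22}]
0.05 0.08 547 [0.5886 0.1118 0.0614] [[589.6, 112.2], [12.6, 84.1]] 85.84930419921875 [0.5477 0.1034] [0.6313 0.1211]
0.03 0.046 440 [0.5909 0.1332 0.0397] [[590.1, 131.4], [55.5, 18.9]] 88.96990203857422 [0.5802 0.1038] [0.5995 0.159 ]
0.02 0.036 9182 [ 0.4977 -0.1764  0.0289] [[531.6, -185.4], [170.2, 131.6]] 1.6847755908966064 [ 0.4451 -0.2529] [ 0.6149 -0.1179]
0.06 0.07 5386 [ 0.5772 -0.1807  0.0666] [[563.0, -184.4], [106.6, 112.0]] 2.5594255924224854 [ 0.5099 -0.2398] [ 0.6185 -0.1277]
0.0705 0.085 566 [ 0.5517 -0.1904  0.0721] [[551.8, -190.8], [9.9, 76.1]] 1.839486002922058 [ 0.5464 -0.2288] [ 0.5576 -0.1529]
0.045 0.06 1315 [ 0.5586 -0.146   0.0539] [[563.7, -161.8], [117.1, 63.8]] 47.89368438720703 [ 0.5091 -0.2266] [ 0.6141 -0.1101]
```

View pics/w2a.png

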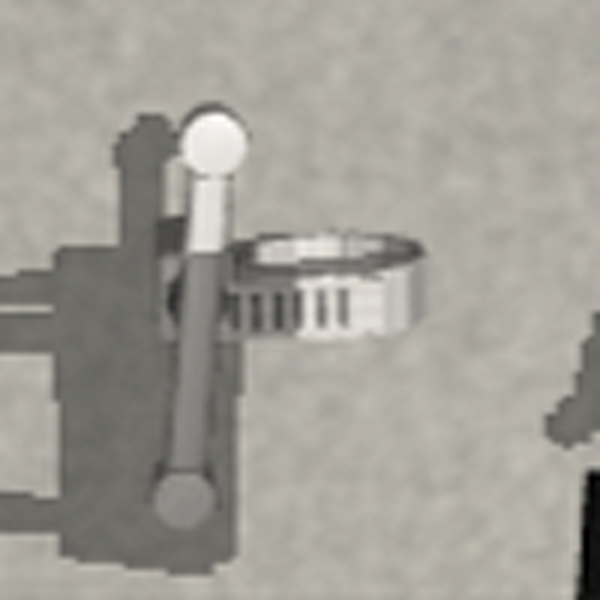

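View pics/w2b.png

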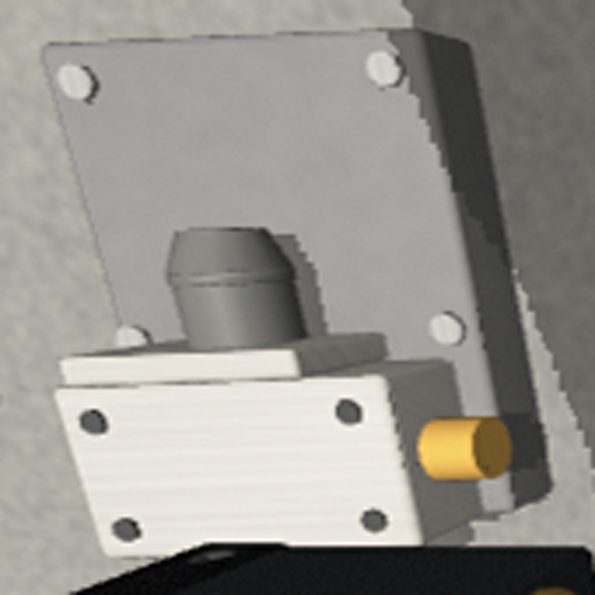

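Call:
play_rows([
  [0.01, 0.002, 0.004, 0.01, 0, 0, 0.2],
  [0.02, 0.003, 0.008, 0.03, 0, 0, 0.3],
  [0.035, 0.004, 0.012, 0.05, 0, 0, 0.4],
  [0.05, 0.005, 0.016, 0.072, 0, 0, 0.4],
  [0.065, 0.006, 0.019, 0.072, 0, 0, 0.4],
  [0.075, 0.006, 0.019, 0.072, 0, 0, 0.4],
  [0.08, 0.006, 0.019, 0.072, 0, 0, 0.4],
  [0.08, 0.006, 0.019, 0.072, 0, 0, 0.4],
  [0.08, 0.006, 0.019, 0.072, 0, 0, 0.4],
  [0.08, 0.006, 0.019, 0.072, 0, 0, 0.4],
])

```text
time: 3.8
tcp_pos: [0.5892, 0.1127, 0.1154]
ee_rot: [0.51, 1.57, 0.438]
ft_force: [0.6, 0.3, 0.7]
opening: 0.0521
```

```bash
cat >> h.py <<'E'
from scipy.spatial.transform import Rotation as R
def st():
    s=telemetry.state();M=R.from_euler('xyz',s['ee_rot']).as_matrix()
    print('t%.2f'%s['time'],'tcp',s['tcp_pos'].round(4),'tool z yaw deg %.2f'%np.degrees(np.arctan2(M[1,2],M[0,2])),'tilt',M[:,0].round(4),'F',s['ft_force'].round(2),'M',s['torque'].round(3),'op %.4f'%s['opening'],'j',s['joint_pos'].round(2),'v',abs(s['joint_velocities']).max().round(3))
    return s
def an(W,box,rngs):
    l,t,r,b=box
    Q=W[t:b,l:r].reshape(-1,3);Q=Q[np.isfinite(Q[:,2])]
    for lo,hi in rngs:
        q=Q[(Q[:,2]>lo)&(Q[:,2]<hi)]
        if len(q)>4:
            m=cv2.minAreaRect((q[:,:2]*1000).astype(np.float32));print(lo,hi,len(q),q.mean(0).round(4),np.round(m[0:2],1).tolist(),round(m[2],2),q[:,:2].min(0).round(4),q[:,:2].max(0).round(4))
E
python3 - <<'E'
from h import *
c=cap('wrist','w3.png');st()
W=pts(c);an(W,(150,50,500,330),[(.04,.07)])
c=cap('side','s3.png');c=cap('top','t3.png');an(pts(c),(244,160,280,212),[(.045,.07)])
E
```

```text
t3.85 tcp [0.5891 0.1127 0.1153] tool z yaw deg -4.17 tilt [ 6.e-04  3.e-04 -1.e+00] F [-0.27 -1.08  0.26] M [ 0.056 -0.009 -0.013] op 0.0523 j [-0.62  0.3   0.44  1.71 -0.14  1.16  1.35] v 0.002
0.04 0.07 4253 [0.5539 0.1758 0.0528] [[548.7, 187.7], [160.0, 172.2]] 85.69 [0.4595 0.103 ] [0.6292 0.2731]
0.045 0.07 44 [0.5595 0.1115 0.0619] [[562.2, 112.2], [27.1, 9.4]] 3.43 [0.5485 0.107 ] [0.576  0.1163]
```

View pics/w3.png

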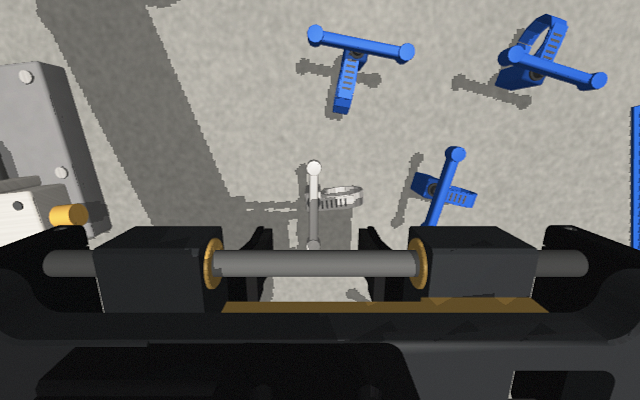

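View pics/s3.png

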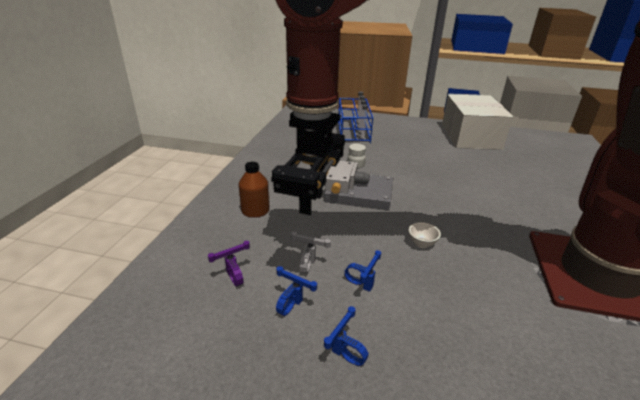

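Call:
play_rows([
  [0.01, 0, 0, 0, 0, 0, 0.4],
  [0.02, 0, 0, 0, 0, 0, 0.4],
  [0.03, 0, 0, 0, 0, 0, 0.5],
  [0.04, 0, 0, 0, 0, 0, 0.6],
  [0.05, 0, 0, 0, 0, 0, 0.6],
  [0.058, 0, 0, 0, 0, 0, 0.6],
  [0.058, 0, 0, 0, 0, 0, 0.6],
  [0.058, 0, 0, 0, 0, 0, 0.8],
  [0.058, 0, 0, 0, 0, 0, 1],
  [0.058, 0, 0, 0, 0, 0, 1],
], force=30)

```text
time: 5.2
tcp_pos: [0.5891, 0.1126, 0.0572]
ee_rot: [0.433, 1.57, 0.36]
ft_force: [0.4, 0.3, 0.4]
opening: 0.0122
```

Call:
play_rows([
  [0, 0, 0, 0, 0, 0, 1],
  [0, 0, 0, 0, 0, 0, 1],
  [0, 0, 0, 0, 0, 0, 1],
  [-0.01, 0, 0, 0, 0, 0, 1],
  [-0.02, 0, 0, 0, 0, 0, 1],
  [-0.04, 0, 0, 0, 0, 0, 1],
  [-0.06, 0, 0, 0, 0, 0, 1],
  [-0.08, 0, 0, 0, 0, 0, 1],
  [-0.1, 0, 0, 0, 0, 0, 1],
  [-0.1, 0, 0, 0, 0, 0, 1],
], force=50)

```text
time: 6.45
tcp_pos: [0.5901, 0.1128, 0.1591]
ee_rot: [0.436, 1.567, 0.363]
ft_force: [0.3, -1.2, -0.5]
opening: 0.0002
```

```bash
python3 - <<'E'
from h import *
c=cap('wrist','w4.png');st()
c=cap('side','s4.png')
a=c['image'][:,:,::-1]; cv2.imwrite('pics/s4c.png',cv2.resize(a[140:260,250:400],None,fx=5,fy=5,interpolation=cv2.INTER_CUBIC))
E
```

```text
t6.50 tcp [0.5894 0.1127 0.1577] tool z yaw deg -4.17 tilt [ 1.6e-03  7.0e-04 -1.0e+00] F [ 0.42 -0.8  -0.66] M [ 0.039  0.017 -0.012] op 0.0006 j [-0.63  0.26  0.44  1.66 -0.12  1.24  1.33] v 0.026
```

View pics/w4.png

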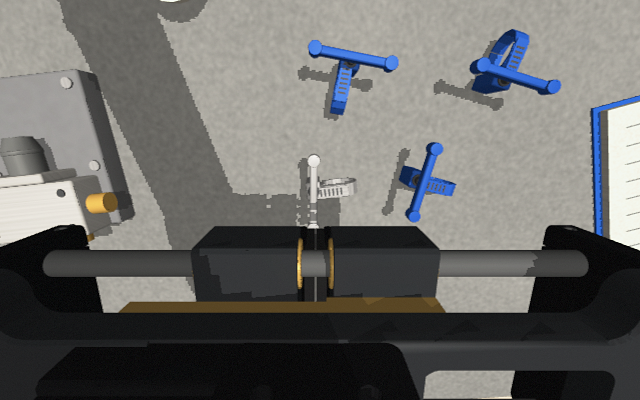

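View pics/s4c.png

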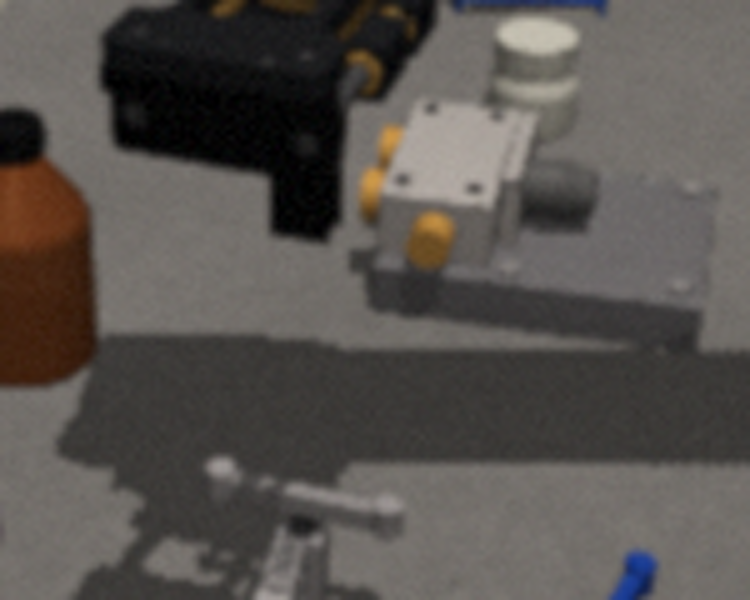

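```bash
python3 - <<'E'
from h import *
for i in range(2):c=cap('wrist','w5.png')
st();W=pts(c);an(W,(290,140,365,228),[(.052,.075),(.03,.046)])
c=cap('side');an(pts(c),(270,225,336,276),[(.05,.075),(.03,.046)])
a=c['image'][:,:,::-1]; cv2.imwrite('pics/s5c.png',cv2.resize(a[220:290,270:350],None,fx=8,fy=8,interpolation=cv2.INTER_CUBIC))
E
```

```text
t6.65 tcp [0.5884 0.1125 0.1561] tool z yaw deg -4.17 tilt [-1.1e-03 -4.0e-04 -1.0e+00] F [-1.    0.39 -0.37] M [ 0.028 -0.026 -0.019] op 0.0004 j [-0.63  0.27  0.44  1.66 -0.12  1.24  1.33] v 0.005
0.052 0.075 574 [0.5824 0.1125 0.0614] [[585.5, 112.0], [12.1, 75.8]] 85.21 [0.5478 0.1041] [0.6238 0.1208]
0.03 0.046 573 [0.5908 0.1332 0.0397] [[590.0, 131.7], [55.5, 20.1]] 89.38 [0.5798 0.104 ] [0.5999 0.1595]
0.05 0.075 373 [0.5942 0.1428 0.059 ] [[593.1, 166.0], [122.0, 85.0]] 85.44 [0.5465 0.1023] [0.6311 0.2268]
0.03 0.046 176 [0.5888 0.1338 0.0387] [[588.1, 132.2], [20.0, 54.0]] 1.96 [0.5788 0.1055] [0.5989 0.1594]
```

View pics/s5c.png

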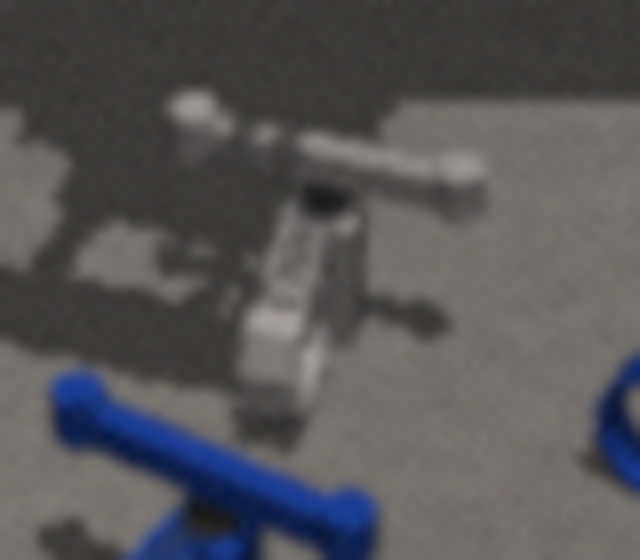

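Call:
play_rows([
  [0, 0, 0, 0, 0, 0, 0.6],
  [0, 0, 0, 0, 0, 0, 0.6],
  [0.02, 0, 0, 0, 0, 0, 0.6],
  [0.04, 0, 0, 0, 0, 0, 0.6],
  [0.06, 0, 0, 0, 0, 0, 0.6],
  [0.08, 0, 0, 0, 0, 0, 0.6],
  [0.09, 0, 0, 0, 0, 0, 0.6],
  [0.1, 0, 0, 0, 0, 0, 0.6],
  [0.104, 0, 0, 0, 0, 0, 0.6],
  [0.104, 0, 0, 0, 0, 0, 0.8],
], force=40)

```text
time: 7.95
tcp_pos: [0.589, 0.1126, 0.0529]
ee_rot: [-1.506, 1.571, -1.578]
ft_force: [0.1, 0.2, 0.6]
opening: 0.0304
```

Call:
play_rows([
  [0, 0, 0, 0, 0, 0, 1],
  [0, 0, 0, 0, 0, 0, 1],
  [0, 0, 0, 0, 0, 0, 1],
  [0, 0, 0, 0, 0, 0, 1],
  [0, 0, 0, 0, 0, 0, 1],
  [0, 0, 0, 0, 0, 0, 1],
  [0, 0, 0, 0, 0, 0, 1],
  [0, 0, 0, 0, 0, 0, 1],
  [0, 0, 0, 0, 0, 0, 1],
  [0, 0, 0, 0, 0, 0, 1],
])

```text
time: 9.2
tcp_pos: [0.5889, 0.1126, 0.0529]
ee_rot: [-1.239, 1.571, -1.312]
ft_force: [0.0, 0.0, -0.1]
opening: 0.0004
```

```bash
python3 - <<'E'
from h import *
c=cap('side','s6.png');st()
a=c['image'][:,:,::-1]; cv2.imwrite('pics/s6c.png',cv2.resize(a[200:290,250:350],None,fx=7,fy=6,interpolation=cv2.INTER_CUBIC))
E
```

```text
t9.25 tcp [0.5889 0.1126 0.0529] tool z yaw deg -4.17 tilt [-0. -0. -1.] F [0.25 0.42 0.13] M [ 0.045 -0.001 -0.064] op 0.0002 j [-0.61  0.36  0.42  1.77 -0.17  1.04  1.37] v 0.002
```

View pics/s6c.png

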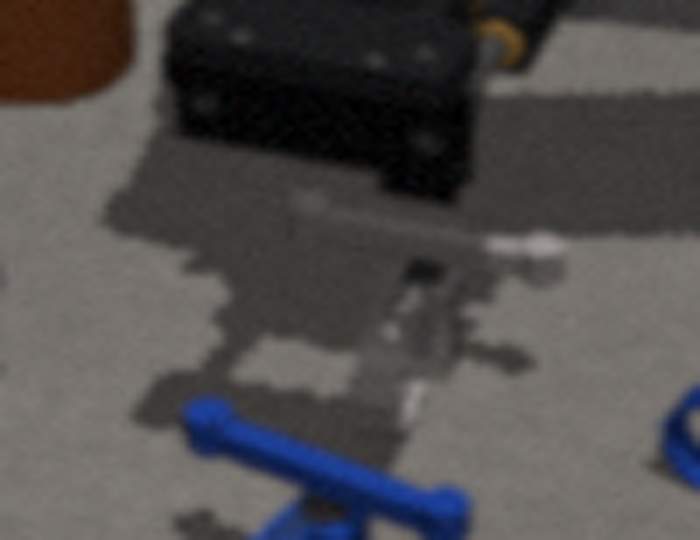

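```bash
python3 - <<'E'
from h import *
c=dict(np.load('/tmp/side.npz'));W=pts(c)
print(proj(c,[.589,.1126,.045]),proj(c,[.589,.1126,.0529]),proj(c,[.589,.112,.056]))
for v in range(218,250,2):
    print(v,[(u,W[v,u].round(3).tolist()) for u in (306,310,314)])
t=cap('top','t6.png');a=t['image'][:,:,::-1];cv2.imwrite('pics/t6c.png',cv2.resize(a[120:260,200:340],None,fx=4,fy=4))
w=cap('wrist','w6.png')
E
```

```text
[310.09388347 244.44395339] [310.13185218 241.41407269] [310.22244696 240.03915965]
218 [(306, [0.572, 0.207, 0.178]), (310, [0.566, 0.207, 0.179]), (314, [0.558, 0.208, 0.181])]
220 [(306, [0.572, 0.207, 0.174]), (310, [0.565, 0.208, 0.176]), (314, [0.559, 0.207, 0.177])]
222 [(306, [0.574, 0.202, 0.167]), (310, [0.567, 0.201, 0.167]), (314, [0.559, 0.203, 0.17])]
224 [(306, [0.574, 0.199, 0.16]), (310, [0.567, 0.2, 0.163]), (314, [0.56, 0.203, 0.165])]
226 [(306, [0.574, 0.199, 0.156]), (310, [0.567, 0.201, 0.159]), (314, [0.56, 0.202, 0.161])]
228 [(306, [0.574, 0.201, 0.153]), (310, [0.567, 0.199, 0.153]), (314, [0.56, 0.201, 0.156])]
230 [(306, [0.596, 0.121, 0.087]), (310, [0.567, 0.202, 0.151]), (314, [0.559, 0.204, 0.154])]
232 [(306, [0.596, 0.121, 0.082]), (310, [0.587, 0.123, 0.085]), (314, [0.579, 0.121, 0.085])]
234 [(306, [0.622, 0.022, -0.002]), (310, [0.613, 0.02, -0.001]), (314, [0.579, 0.122, 0.081])]
236 [(306, [0.599, 0.109, 0.062]), (310, [0.612, 0.026, -0.002]), (314, [0.602, 0.027, -0.0])]
238 [(306, [0.598, 0.113, 0.06]), (310, [0.59, 0.111, 0.06]), (314, [0.582, 0.11, 0.062])]
240 [(306, [0.598, 0.113, 0.055]), (310, [0.589, 0.114, 0.057]), (314, [0.581, 0.113, 0.058])]
242 [(306, [0.598, 0.112, 0.049]), (310, [0.589, 0.115, 0.053]), (314, [0.58, 0.115, 0.055])]
244 [(306, [0.612, 0.061, 0.001]), (310, [0.589, 0.115, 0.048]), (314, [0.595, 0.055, 0.0])]
246 [(306, [0.597, 0.117, 0.042]), (310, [0.588, 0.116, 0.044]), (314, [0.581, 0.11, 0.041])]
248 [(306, [0.595, 0.122, 0.042]), (310, [0.588, 0.118, 0.041]), (314, [0.579, 0.118, 0.042])]
```

View pics/w6.png

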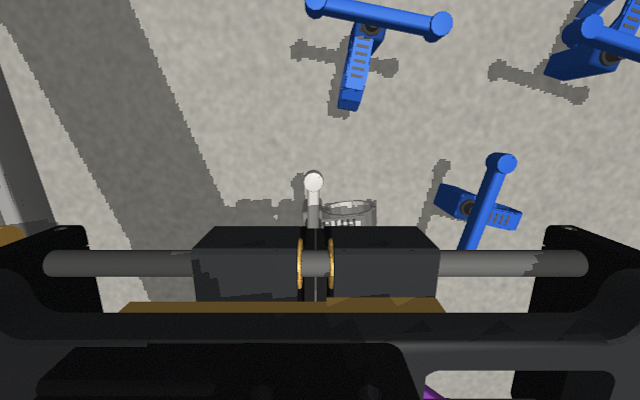

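View pics/t6c.png

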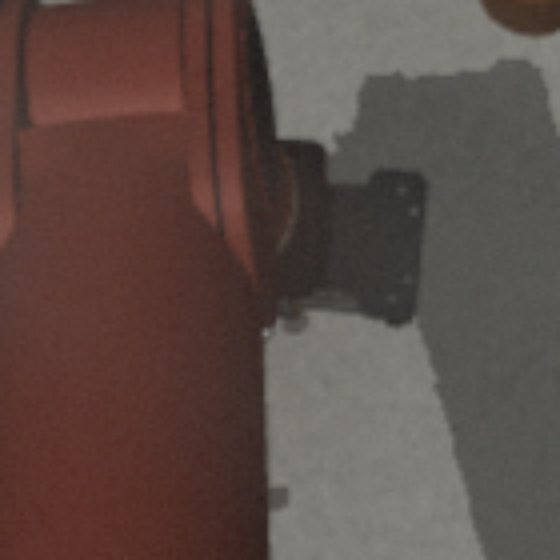

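Call:
play_rows([
  [0, 0, 0, 0, 0, 0, 0.6],
  [0, 0, 0, 0, 0, 0, 0.6],
  [0, 0, 0, 0, 0, 0, 0.6],
  [0, 0, 0, 0, 0, 0, 0.6],
  [0.005, 0, 0, 0, 0, 0, 0.6],
  [0.012, 0, 0, 0, 0, 0, 0.6],
  [0.02, 0, 0, 0, 0, 0, 0.6],
  [0.026, 0, 0, 0, 0, 0, 0.6],
  [0.03, 0, 0, 0, 0, 0, 0.6],
  [0.03, 0, 0, 0, 0, 0, 0.6],
])

```text
time: 10.6
tcp_pos: [0.5887, 0.1125, 0.0225]
ee_rot: [-2.613, 1.57, -2.686]
ft_force: [0.3, -0.4, -1.2]
opening: 0.0347
```

```bash
python3 - <<'E'
from h import *
c=cap('side','s7.png');st();W=pts(c)
a=c['image'][:,:,::-1]; cv2.imwrite('pics/s7c.png',cv2.resize(a[200:290,250:350],None,fx=7,fy=6,interpolation=cv2.INTER_CUBIC))
for v in range(236,262,1):
    print(v,[(u,W[v,u].round(3).tolist()) for u in (304,307,310,313)])
E
```

```text
t10.65 tcp [0.589  0.1126 0.0228] tool z yaw deg -4.17 tilt [-0.e+00 -1.e-04 -1.e+00] F [-1.09 -0.42 -0.03] M [ 0.023 -0.045 -0.002] op 0.0349 j [-0.6   0.4   0.41  1.79 -0.19  0.99  1.39] v 0.005
236 [(304, [0.578, 0.2, 0.134]), (307, [0.572, 0.201, 0.136]), (310, [0.566, 0.202, 0.138]), (313, [0.559, 0.209, 0.145])]
237 [(304, [0.577, 0.201, 0.133]), (307, [0.572, 0.2, 0.133]), (310, [0.567, 0.2, 0.134]), (313, [0.561, 0.202, 0.137])]
238 [(304, [0.578, 0.199, 0.13]), (307, [0.572, 0.201, 0.132]), (310, [0.567, 0.2, 0.133]), (313, [0.561, 0.202, 0.135])]
239 [(304, [0.578, 0.199, 0.127]), (307, [0.572, 0.201, 0.13]), (310, [0.567, 0.201, 0.131]), (313, [0.561, 0.201, 0.132])]
240 [(304, [0.578, 0.199, 0.125]), (307, [0.572, 0.201, 0.128]), (310, [0.566, 0.202, 0.13]), (313, [0.561, 0.201, 0.13])]
241 [(304, [0.577, 0.201, 0.124]), (307, [0.572, 0.202, 0.126]), (310, [0.567, 0.201, 0.126]), (313, [0.561, 0.202, 0.128])]
242 [(304, [0.578, 0.199, 0.12]), (307, [0.572, 0.199, 0.122]), (310, [0.566, 0.202, 0.125]), (313, [0.561, 0.2, 0.124])]
243 [(304, [0.595, 0.139, 0.068]), (307, [0
[... 1611 characters left out ...]
587, 0.144, 0.041]), (310, [0.586, 0.123, 0.023]), (313, [0.581, 0.119, 0.021])]
257 [(304, [0.592, 0.149, 0.041]), (307, [0.586, 0.147, 0.04]), (310, [0.586, 0.122, 0.02]), (313, [0.581, 0.119, 0.018])]
258 [(304, [0.592, 0.147, 0.037]), (307, [0.586, 0.148, 0.039]), (310, [0.586, 0.124, 0.019]), (313, [0.581, 0.119, 0.016])]
259 [(304, [0.591, 0.153, 0.039]), (307, [0.585, 0.151, 0.039]), (310, [0.586, 0.123, 0.015]), (313, [0.581, 0.119, 0.013])]
260 [(304, [0.591, 0.153, 0.037]), (307, [0.585, 0.15, 0.036]), (310, [0.586, 0.123, 0.012]), (313, [0.581, 0.119, 0.01])]
261 [(304, [0.59, 0.155, 0.036]), (307, [0.584, 0.155, 0.038]), (310, [0.586, 0.123, 0.009]), (313, [0.581, 0.116, 0.005])]
```

View pics/s7c.png

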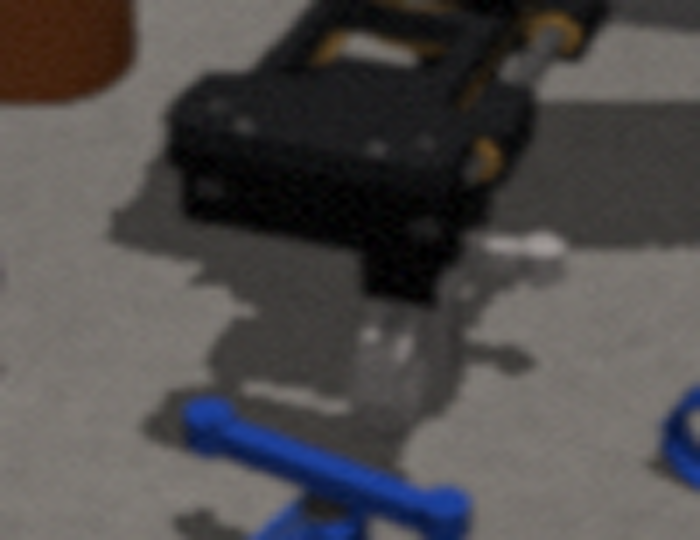

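Call:
play_rows([
  [0.003, 0, 0, 0, 0, 0, 0.6],
  [0.003, 0, 0, 0, 0, 0, 0.8],
  [0.003, 0, 0, 0, 0, 0, 0.9],
  [0.003, 0, 0, 0, 0, 0, 1],
  [0.003, 0, 0, 0, 0, 0, 1],
  [0.003, 0, 0, 0, 0, 0, 1],
  [0.003, 0, 0, 0, 0, 0, 1],
  [0.003, 0, 0, 0, 0, 0, 1],
  [0.003, 0, 0, 0, 0, 0, 1],
  [0.003, 0, 0, 0, 0, 0, 1],
], force=40)

```text
time: 11.9
tcp_pos: [0.5889, 0.1126, 0.0198]
ee_rot: [-2.04, 1.571, -2.113]
ft_force: [-0.0, 0.5, -1.1]
opening: 0.0075
```

```bash
python3 - <<'E'
from h import *
st()
E
```

```text
t11.90 tcp [0.5889 0.1126 0.0198] tool z yaw deg -4.17 tilt [-0. -0. -1.] F [-0.02  0.54 -1.13] M [ 0.031 -0.035 -0.016] op 0.0075 j [-0.6   0.4   0.41  1.8  -0.19  0.98  1.39] v 0.002
```

Call:
play_rows([
  [0, 0, 0, 0, 0, 0, 1],
  [-0.005, 0, 0, 0, 0, 0, 1],
  [-0.015, 0, 0, 0, 0, 0, 1],
  [-0.03, 0, 0, 0, 0, 0, 1],
  [-0.05, 0, 0, 0, 0, 0, 1],
  [-0.07, 0, 0, 0, 0, 0, 1],
  [-0.09, 0, 0, 0, 0, 0, 1],
  [-0.1, 0, 0, 0, 0, 0, 1],
  [-0.1, 0, 0, 0, 0, 0, 1],
  [-0.1, 0, 0, 0, 0, 0, 1],
], force=60)

```text
time: 13.15
tcp_pos: [0.5884, 0.1125, 0.1192]
ee_rot: [-2.722, 1.57, -2.795]
ft_force: [1.0, 1.3, -2.7]
opening: 0.0075
```

```bash
python3 - <<'E'
from h import *
st()
c=cap('side');a=c['image'][:,:,::-1]; cv2.imwrite('pics/s8c.png',cv2.resize(a[130:250,240:360],None,fx=5,fy=5,interpolation=cv2.INTER_CUBIC))
c=cap('wrist','w8.png');print(proj(c,[.589,.1126,.156]))
E
```

```text
t13.15 tcp [0.5884 0.1125 0.1192] tool z yaw deg -4.17 tilt [-1.e-03 -4.e-04 -1.e+00] F [ 0.95  1.31 -2.72] M [ 0.02  -0.01  -0.016] op 0.0075 j [-0.63  0.3   0.44  1.71 -0.13  1.17  1.35] v 0.008
[314.38613553 250.54300871]
```

View pics/s8c.png

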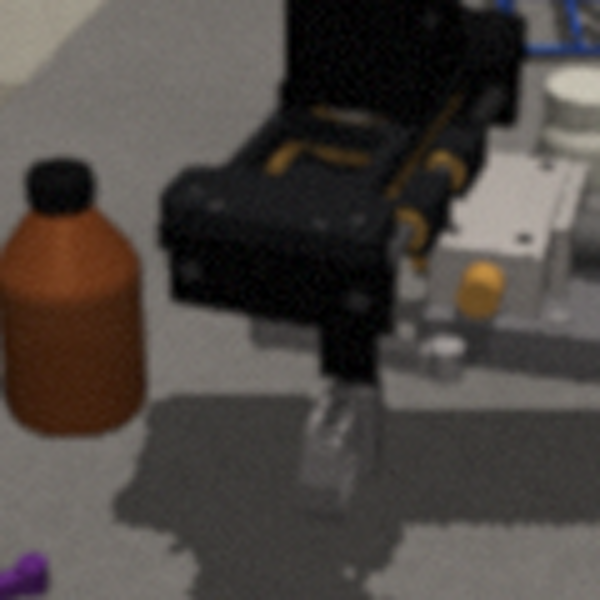

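View pics/w8.png

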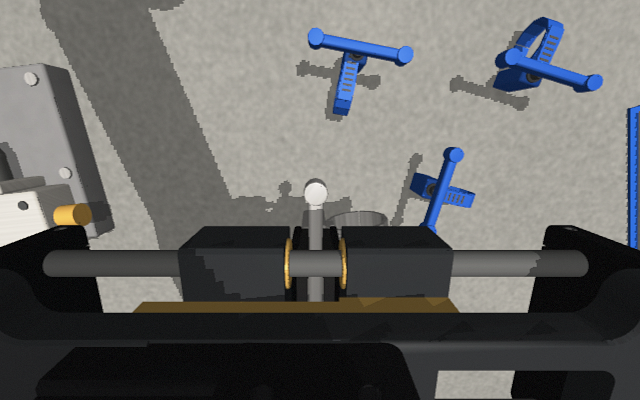

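Call:
play_rows([
  [0, -0.017, -0.004, 0, 0, 0, 1],
  [0, -0.05, -0.012, -0.005, 0, 0, 1],
  [0, -0.095, -0.022, -0.01, 0, 0, 1],
  [0, -0.14, -0.033, -0.015, 0, 0, 1],
  [0, -0.19, -0.044, -0.02, 0, 0, 1],
  [0, -0.235, -0.055, -0.026, 0, 0, 1],
  [0, -0.275, -0.064, -0.026, 0, 0, 1],
  [0, -0.305, -0.071, -0.026, 0, 0, 1],
  [0, -0.325, -0.076, -0.026, 0, 0, 1],
  [0, -0.335, -0.0782, -0.026, 0, 0, 1],
])

```text
time: 14.5
tcp_pos: [0.4851, -0.2178, 0.1197]
ee_rot: [-2.832, 1.57, -2.881]
ft_force: [-0.6, 1.1, -1.8]
opening: 0.0074
```

Call:
play_rows([
  [0, 0, 0, 0, 0, 0, 1],
  [0.005, 0, 0, 0, 0, 0, 1],
  [0.015, 0, 0, 0, 0, 0, 1],
  [0.025, 0, 0, 0, 0, 0, 1],
  [0.035, 0, 0, 0, 0, 0, 1],
  [0.045, 0, 0, 0, 0, 0, 1],
  [0.052, 0, 0, 0, 0, 0, 1],
  [0.055, 0, 0, 0, 0, 0, 1],
  [0.055, 0, 0, 0, 0, 0, 1],
  [0.055, 0, 0, 0, 0, 0, 1],
])

```text
time: 15.75
tcp_pos: [0.4868, -0.216, 0.0652]
ee_rot: [-0.274, 1.57, -0.321]
ft_force: [0.6, -0.8, -1.8]
opening: 0.0071
```

```bash
python3 - <<'E'
from h import *
c=cap('side');a=c['image'][:,:,::-1]; cv2.imwrite('pics/s9c.png',cv2.resize(a[110:230,290:430],None,fx=5,fy=5,interpolation=cv2.INTER_CUBIC))
c=cap('wrist','w9.png');st()
c=cap('top','t9.png');
E
```

```text
t15.85 tcp [ 0.4868 -0.2159  0.0652] tool z yaw deg -2.68 tilt [ 6.e-04 -0.e+00 -1.e+00] F [ 0.08 -0.69 -1.91] M [-0.028  0.046 -0.018] op 0.0070 j [-0.23  0.23  0.64  1.93 -0.16  1.03  2.  ] v 0.002
```

View pics/s9c.png

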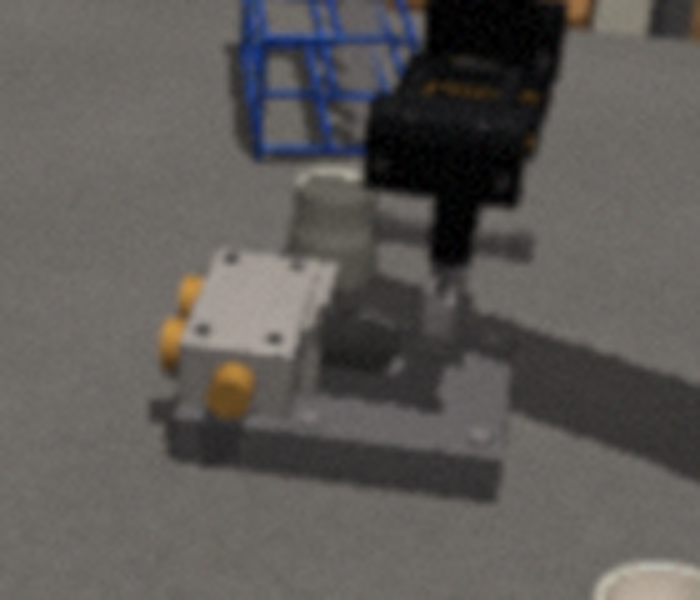

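View pics/w9.png

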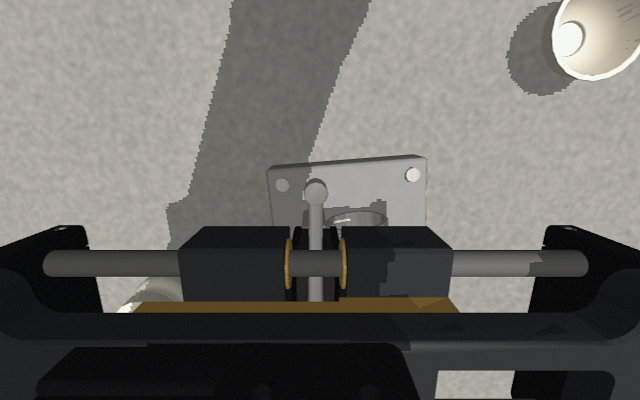

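View pics/t9.png

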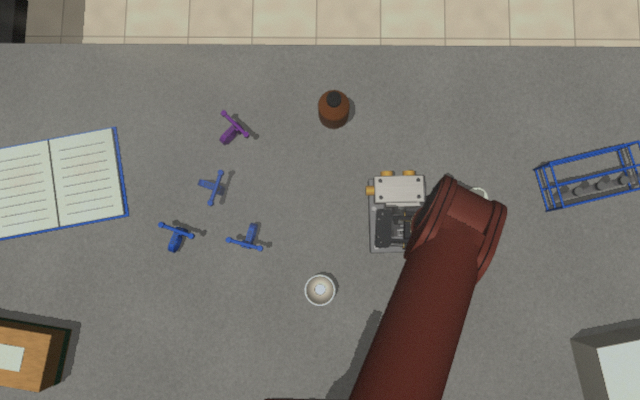

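```bash
python3 - <<'E'
from h import *
c=dict(np.load('/tmp/wrist.npz'));W=pts(c)
Q=W[150:225,262:432].reshape(-1,3);Q=Q[np.isfinite(Q[:,2])]
q=Q[(Q[:,2]>.026)&(Q[:,2]<.034)]
xb=np.arange(.446,.475,.003)
for a,b in zip(xb,xb[1:]):
    k=q[(q[:,0]>a)&(q[:,0]<b)]
    if len(k)>3: print(round(a,3),len(k),k[:,1].min().round(4),k[:,1].max().round(4))
yb=np.arange(-.25,-.12,.01);e=[]
for a in yb:
    k=q[abs(q[:,1]-a)<.003]
    if len(k): e.append((a,k[:,0].min()))
e=np.array(e);print(e.round(4).tolist(),np.degrees(np.polyfit(e[:,0],e[:,1],1)[0]),np.median(q[:,2]))
M=np.array([[np.cos(.0305),-np.sin(.0305)],[np.sin(.0305),np.cos(.0305)]])
print('expected corners',[(M@np.array(p)+[.5316,-.1854]).round(4).tolist() for p in [(-.085,-.065),(-.085,.065)]])
k=Q[Q[:,2]>.075];an(W,(262,150,432,225),[(.085,.115),(.05,.07)])
E
```

```text
0.446 472 -0.2507 -0.1245
0.449 619 -0.2524 -0.124
0.452 594 -0.2535 -0.1249
0.455 595 -0.2531 -0.125
0.458 542 -0.2533 -0.1249
0.461 501 -0.2528 -0.1244
0.464 493 -0.2532 -0.1243
0.467 474 -0.2525 -0.1243
0.47 472 -0.2528 -0.1235
[[-0.25, 0.4489], [-0.24, 0.4484], [-0.23, 0.4481], [-0.22, 0.4479], [-0.21, 0.4474], [-0.2, 0.447], [-0.19, 0.4468], [-0.18, 0.4465], [-0.17, 0.4462], [-0.16, 0.4459], [-0.15, 0.4455], [-0.14, 0.4452], [-0.13, 0.4449]] -1.888748695359871 0.029275098280919218
expected corners [[0.4486, -0.253], [0.4447, -0.123]]
0.085 0.115 802 [ 0.4555 -0.2137  0.1078] [[457.5, -214.2], [12.6, 24.3]] 83.79 [ 0.4453 -0.2199] [ 0.4701 -0.2074]
0.05 0.07 394 [ 0.4836 -0.1879  0.0565] [[484.3, -195.1], [58.4, 11.6]] 87.28 [ 0.4779 -0.2241] [ 0.4911 -0.1657]
```

Call:
play_rows([
  [0.003, -0.0005, 0, 0, 0, 0, 1],
  [0.006, -0.0005, 0, 0, 0, 0, 1],
  [0.009, -0.0005, 0, 0, 0, 0, 1],
  [0.012, -0.0005, 0, 0, 0, 0, 1],
  [0.0145, -0.0005, 0, 0, 0, 0, 1],
  [0.0145, -0.0005, 0, 0, 0, 0, 1],
  [0.0145, -0.0002, 0.004, 0, 0, 0, 1],
  [0.0145, 0.0001, 0.008, 0, 0, 0, 1],
  [0.0145, 0.0004, 0.012, 0, 0, 0, 1],
  [0.0145, 0.0008, 0.016, 0, 0, 0, 1],
])

```text
time: 17.15
tcp_pos: [0.5029, -0.2158, 0.0504]
ee_rot: [-1.096, 1.571, -1.143]
ft_force: [-0.2, -0.0, -1.0]
opening: 0.0076
```

```bash
python3 - <<'E'
from h import *
c=cap('side');a=c['image'][:,:,::-1]; cv2.imwrite('pics/s10c.png',cv2.resize(a[110:230,290:430],None,fx=5,fy=5,interpolation=cv2.INTER_CUBIC))
st()
E
```

```text
t17.20 tcp [ 0.5035 -0.2156  0.0504] tool z yaw deg -2.65 tilt [ 4.e-04 -2.e-04 -1.e+00] F [ 0.25  0.26 -0.69] M [ 0.042 -0.033 -0.021] op 0.0077 j [-0.22  0.29  0.63  1.91 -0.2   1.01  2.02] v 0.01
```

View pics/s10c.png

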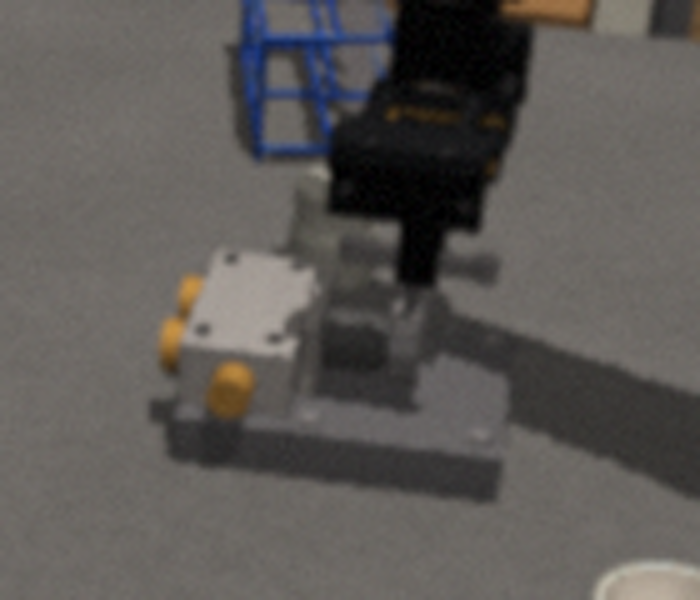

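Call:
play_rows([
  [0, 0.00016, 0.002, 0, 0, 0, 1],
  [0, 0.0003, 0.004, 0, 0, 0, 1],
  [0, 0.0005, 0.006, 0, 0, 0, 1],
  [0, 0.0006, 0.008, 0, 0, 0, 1],
  [0, 0.0008, 0.01, 0, 0, 0, 1],
  [0, 0.001, 0.012, 0, 0, 0, 1],
  [0, 0.0011, 0.014, 0, 0, 0, 1],
  [0, 0.0013, 0.016, 0, 0, 0, 1],
  [0, 0.0014, 0.018, 0, 0, 0, 1],
  [0, 0.0016, 0.02, 0, 0, 0, 1],
])

```text
time: 18.45
tcp_pos: [0.5227, -0.2151, 0.0504]
ee_rot: [-2.597, 1.571, -2.644]
ft_force: [0.2, 0.2, -1.2]
opening: 0.0074
```

```bash
python3 - <<'E'
from h import *
st();c=cap('side');a=c['image'][:,:,::-1]; cv2.imwrite('pics/s11c.png',cv2.resize(a[110:230,290:430],None,fx=5,fy=5,interpolation=cv2.INTER_CUBIC))
st()
E
```

```text
t18.45 tcp [ 0.5227 -0.2151  0.0504] tool z yaw deg -2.68 tilt [-1.e-04 -0.e+00 -1.e+00] F [ 0.22  0.18 -1.24] M [0.01  0.009 0.046] op 0.0074 j [-0.21  0.32  0.62  1.87 -0.22  1.02  2.02] v 0.035
t18.50 tcp [ 0.523  -0.215   0.0504] tool z yaw deg -2.67 tilt [ 1.e-04 -1.e-04 -1.e+00] F [-0.45  0.14 -0.97] M [ 0.044  0.025 -0.043] op 0.0074 j [-0.21  0.32  0.62  1.87 -0.22  1.02  2.02] v 0.004
```

View pics/s11c.png

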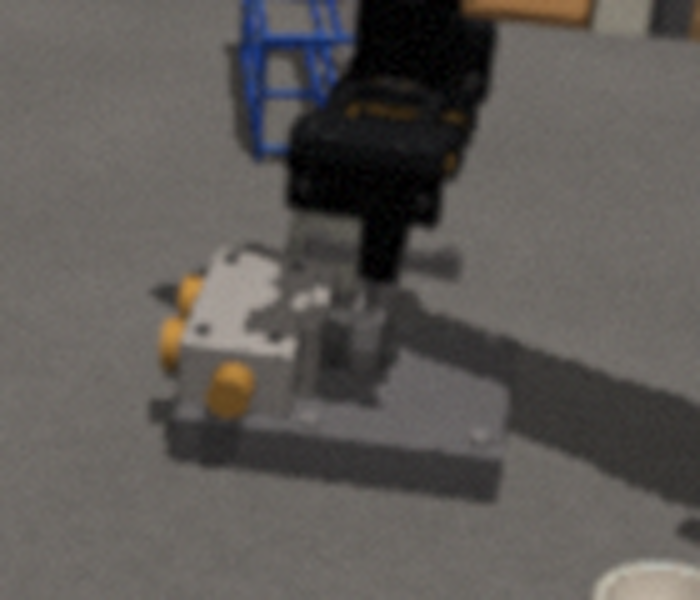

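Call:
play_rows([
  [0, 0.00016, 0.002, 0, 0, 0, 1],
  [0, 0.0003, 0.004, 0, 0, 0, 1],
  [0, 0.0005, 0.006, 0, 0, 0, 1],
  [0, 0.0006, 0.008, 0, 0, 0, 1],
  [0, 0.0007, 0.009, 0, 0, 0, 1],
  [0, 0.0008, 0.01, 0, 0, 0, 1],
  [0, 0.0008, 0.0105, 0, 0, 0, 1],
  [0, 0.0009, 0.011, 0, 0, 0, 1],
  [0, 0.0009, 0.0115, 0, 0, 0, 1],
  [0, 0.0009, 0.012, 0, 0, 0, 1],
])

```text
time: 19.75
tcp_pos: [0.5346, -0.2148, 0.0504]
ee_rot: [-2.288, 1.571, -2.335]
ft_force: [-0.6, 0.6, -1.3]
opening: 0.0073
```

```bash
python3 - <<'E'
from h import *
st()
E
```

```text
t19.75 tcp [ 0.5346 -0.2148  0.0504] tool z yaw deg -2.68 tilt [-0. -0. -1.] F [-0.64  0.56 -1.28] M [-0.022 -0.027  0.038] op 0.0073 j [-0.2   0.35  0.61  1.84 -0.23  1.03  2.02] v 0.009
```

Call:
play_rows([
  [0, 0, 0.0005, 0, 0, 0, 1],
  [0, 0.0001, 0.0008, 0, 0, 0, 1],
  [0, 0.0001, 0.001, 0, 0, 0, 1],
  [0, 0.0001, 0.0012, 0, 0, 0, 1],
  [0, 0.0001, 0.0014, 0, 0, 0, 1],
  [0, 0.0001, 0.0016, 0, 0, 0, 1],
  [0, 0.0001, 0.0018, 0, 0, 0, 1],
  [0, 0.0002, 0.002, 0, 0, 0, 1],
  [0, 0.0002, 0.0022, 0, 0, 0, 1],
  [0, 0.0002, 0.0024, 0, 0, 0, 1],
])

```text
time: 21.0
tcp_pos: [0.5362, -0.2147, 0.0502]
ee_rot: [2.985, 1.569, 2.938]
ft_force: [-5.9, -0.3, 2.2]
opening: 0.0076
```

```bash
python3 - <<'E'
from h import *
st()
E
```

```text
t21.00 tcp [ 0.5362 -0.2147  0.0502] tool z yaw deg -2.70 tilt [-1.5e-03  3.0e-04 -1.0e+00] F [-5.86 -0.28  2.22] M [ 0.145  1.422 -0.02 ] op 0.0076 j [-0.2   0.35  0.61  1.83 -0.23  1.03  2.02] v 0.006
```

Call:
play_rows([
  [0, 0, 0.0003, 0, 0, 0, 1],
  [0, 0, 0.0003, 0, 0, 0, 1],
  [0, 0, 0, 0, 0, 0, 0.85],
  [0, 0, 0, 0, 0, 0, 0.8],
  [0, 0, 0, 0, 0, 0, 0.8],
  [0, 0, 0, 0, 0, 0, 0.8],
  [0, 0, 0, 0, 0, 0, 0.8],
  [0, 0, 0, 0, 0, 0, 0.8],
  [0, 0, 0, 0, 0, 0, 0.8],
  [0, 0, 0, 0, 0, 0, 0.8],
])

```text
time: 22.25
tcp_pos: [0.5371, -0.2147, 0.0504]
ee_rot: [-0.629, 1.571, -0.676]
ft_force: [0.3, -0.3, -1.1]
opening: 0.0172
```

```bash
python3 - <<'E'
from h import *
st();st()
c=cap('side');a=c['image'][:,:,::-1]; cv2.imwrite('pics/s12c.png',cv2.resize(a[120:220,300:410],None,fx=6,fy=6,interpolation=cv2.INTER_CUBIC))
c=cap('wrist','w12.png');W=pts(c);an(W,(250,130,450,240),[(.075,.115)])
st()
E
```

```text
t22.25 tcp [ 0.5371 -0.2147  0.0504] tool z yaw deg -2.69 tilt [ 0. -0. -1.] F [ 0.34 -0.29 -1.1 ] M [0.    0.02  0.021] op 0.0172 j [-0.2   0.35  0.61  1.83 -0.23  1.03  2.02] v 0.002
t22.25 tcp [ 0.5371 -0.2147  0.0504] tool z yaw deg -2.69 tilt [ 0. -0. -1.] F [ 0.34 -0.29 -1.1 ] M [0.    0.02  0.021] op 0.0172 j [-0.2   0.35  0.61  1.83 -0.23  1.03  2.02] v 0.002
0.075 0.115 1458 [ 0.5144 -0.2141  0.0904] [[517.0, -217.4], [39.6, 31.6]] 23.34 [ 0.4945 -0.2309] [ 0.5355 -0.1959]
t22.35 tcp [ 0.537  -0.2147  0.0503] tool z yaw deg -2.68 tilt [-1.e-04 -1.e-04 -1.e+00] F [ 0.16 -0.94  1.12] M [ 0.036 -0.025 -0.07 ] op 0.0177 j [-0.2   0.35  0.61  1.83 -0.23  1.03  2.02] v 0.003
```

View pics/s12c.png

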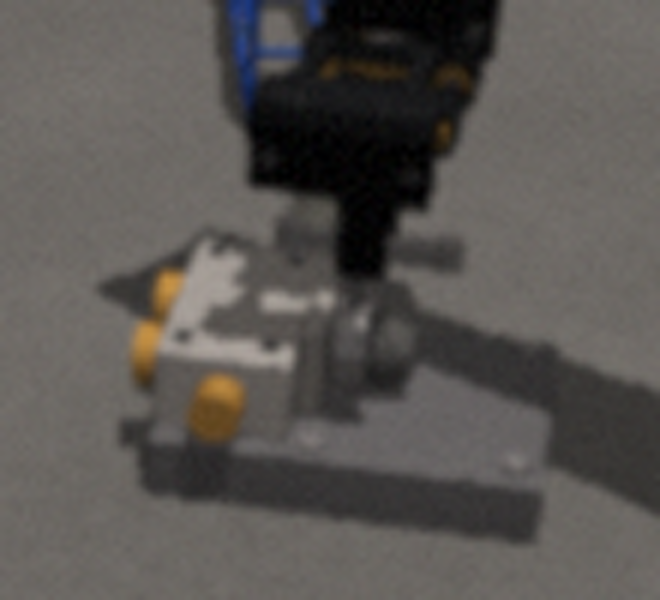

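View pics/w12.png

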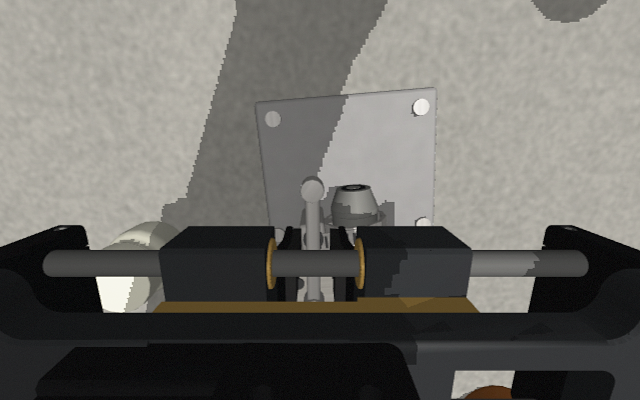

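Call:
play_rows([
  [0, 0, 0.0003, 0, 0, 0, 1],
  [0, 0, 0.0003, 0, 0, 0, 1],
  [0, 0, 0.0003, 0, 0, 0, 1],
  [0, 0, 0.0003, 0, 0, 0, 1],
  [0, 0, 0.0003, 0.06, 0, 0, 1],
  [0, 0, 0.0003, 0.12, 0, 0, 1],
  [0, 0, 0.0003, 0.18, 0, 0, 1],
  [0, 0, 0.0003, 0.24, 0, 0, 1],
  [0, 0, 0.0003, 0.3, 0, 0, 1],
  [0, 0, 0.0003, 0.3, 0, 0, 1],
], force=60)

```text
time: 23.6
tcp_pos: [0.5364, -0.2143, 0.05]
ee_rot: [-3.128, 1.569, 2.809]
ft_force: [-4.4, 1.1, -1.0]
opening: 0.0078
```

```bash
python3 - <<'E'
from h import *
st();cap('side');st()
E
```

```text
t23.60 tcp [ 0.5364 -0.2143  0.05  ] tool z yaw deg -19.84 tilt [-2.1e-03  7.0e-04 -1.0e+00] F [-4.37  1.06 -1.01] M [0.4   1.058 0.217] op 0.0078 j [-0.25  0.36  0.67  1.84 -0.26  1.03  1.75] v 0.031
t23.65 tcp [ 0.5365 -0.2143  0.05  ] tool z yaw deg -19.78 tilt [-1.8e-03  6.0e-04 -1.0e+00] F [-4.25  0.94  0.11] M [0.428 1.153 0.207] op 0.0070 j [-0.25  0.36  0.67  1.84 -0.26  1.03  1.75] v 0.006
```

Call:
play_rows([
  [0, 0, 0, 0.04, 0, 0, 1],
  [0, 0, 0, 0.08, 0, 0, 1],
  [0, 0, 0, 0.12, 0, 0, 1],
  [0, 0, 0, 0.16, 0, 0, 1],
  [0, 0, 0, 0.2, 0, 0, 1],
  [0, 0, 0, 0.24, 0, 0, 1],
  [0, 0, 0, 0.28, 0, 0, 1],
  [0, 0, 0, 0.3, 0, 0, 1],
  [0, 0, 0, 0.3, 0, 0, 1],
  [0, 0, 0, 0.3, 0, 0, 1],
])

```text
time: 24.9
tcp_pos: [0.5374, -0.2148, 0.0504]
ee_rot: [-0.594, 1.571, -1.241]
ft_force: [-3.9, 2.2, -2.5]
opening: 0.0072
```

```bash
python3 - <<'E'
from h import *
st();cap('side');st()
E
```

```text
t24.90 tcp [ 0.5374 -0.2148  0.0504] tool z yaw deg -37.08 tilt [ 0.e+00 -1.e-04 -1.e+00] F [-3.93  2.21 -2.53] M [0.51  1.028 0.112] op 0.0072 j [-0.3   0.38  0.73  1.84 -0.29  1.04  1.47] v 0.003
t24.95 tcp [ 0.5374 -0.2148  0.0504] tool z yaw deg -37.08 tilt [ 1.e-04 -1.e-04 -1.e+00] F [-4.62  1.57 -2.92] M [0.55  1.03  0.214] op 0.0076 j [-0.3   0.38  0.73  1.84 -0.29  1.04  1.47] v 0.002
```

Call:
play_rows([
  [0, 0, 0, 0.03, 0, 0, 1],
  [0, 0, 0, 0.06, 0, 0, 1],
  [0, 0, 0, 0.09, 0, 0, 1],
  [0, 0, 0, 0.12, 0, 0, 1],
  [0, 0, 0, 0.15, 0, 0, 1],
  [0, 0, 0, 0.18, 0, 0, 1],
  [0, 0, 0, 0.2, 0, 0, 1],
  [0, 0, 0, 0.2, 0, 0, 1],
  [0, 0, 0, 0.2, 0, 0, 1],
  [0, 0, 0, 0.2, 0, 0, 1],
])

```text
time: 26.2
tcp_pos: [0.5373, -0.2148, 0.0504]
ee_rot: [-0.611, 1.571, -1.458]
ft_force: [-3.7, 0.9, -2.2]
opening: 0.0074
```

```bash
python3 - <<'E'
from h import *
st();cap('side');st()
E
```

```text
t26.20 tcp [ 0.5373 -0.2148  0.0504] tool z yaw deg -48.53 tilt [ 0.e+00 -1.e-04 -1.e+00] F [-3.72  0.85 -2.17] M [0.387 1.087 0.219] op 0.0074 j [-0.33  0.39  0.77  1.84 -0.31  1.04  1.29] v 0.002
t26.25 tcp [ 0.5373 -0.2148  0.0504] tool z yaw deg -48.53 tilt [-1.e-04 -1.e-04 -1.e+00] F [-4.91  1.11 -3.19] M [0.362 1.147 0.183] op 0.0077 j [-0.33  0.39  0.77  1.84 -0.31  1.04  1.29] v 0.001
```

Call:
play_rows([
  [0, 0, 0, 0.03, 0, 0, 1],
  [0, 0, 0, 0.06, 0, 0, 1],
  [0, 0, 0, 0.09, 0, 0, 1],
  [0, 0, 0, 0.12, 0, 0, 1],
  [0, 0, 0, 0.15, 0, 0, 1],
  [0, 0, 0, 0.15, 0, 0, 1],
  [0, 0, 0, 0.15, 0, 0, 1],
  [0, 0, 0, 0.15, 0, 0, 1],
  [0, 0, 0, 0.15, 0, 0, 1],
  [0, 0, 0, 0.15, 0, 0, 1],
])

```text
time: 27.5
tcp_pos: [0.5374, -0.2148, 0.0504]
ee_rot: [-0.25, 1.571, -1.247]
ft_force: [-4.6, 0.7, -1.8]
opening: 0.0073
```

```bash
python3 - <<'E'
from h import *
st();cap('side');st()
E
```

```text
t27.50 tcp [ 0.5374 -0.2148  0.0504] tool z yaw deg -57.12 tilt [ 1.e-04 -2.e-04 -1.e+00] F [-4.58  0.72 -1.77] M [0.187 1.171 0.183] op 0.0073 j [-0.35  0.4   0.8   1.84 -0.33  1.04  1.15] v 0.002
t27.55 tcp [ 0.5373 -0.2148  0.0504] tool z yaw deg -57.12 tilt [-0.e+00 -2.e-04 -1.e+00] F [-4.96  0.92 -1.7 ] M [0.154 1.219 0.204] op 0.0074 j [-0.35  0.4   0.8   1.84 -0.33  1.04  1.15] v 0.002
```

Call:
play_rows([
  [0, 0, 0, 0.03, 0, 0, 1],
  [0, 0, 0, 0.06, 0, 0, 1],
  [0, 0, 0, 0.09, 0, 0, 1],
  [0, 0, 0, 0.12, 0, 0, 1],
  [0, 0, 0, 0.15, 0, 0, 1],
  [0, 0, 0, 0.15, 0, 0, 1],
  [0, 0, 0, 0.15, 0, 0, 1],
  [0, 0, 0, 0.15, 0, 0, 1],
  [0, 0, 0, 0.15, 0, 0, 1],
  [0, 0, 0, 0.15, 0, 0, 1],
])

```text
time: 28.8
tcp_pos: [0.5373, -0.2147, 0.0503]
ee_rot: [-1.535, 1.571, -2.682]
ft_force: [-4.4, 1.0, -2.3]
opening: 0.0071
```

```bash
python3 - <<'E'
from h import *
st();cap('side');st()
E
```

```text
t28.80 tcp [ 0.5373 -0.2147  0.0503] tool z yaw deg -65.72 tilt [-1.e-04 -1.e-04 -1.e+00] F [-4.43  0.96 -2.27] M [0.211 1.24  0.217] op 0.0071 j [-0.38  0.41  0.84  1.84 -0.34  1.05  1.02] v 0.002
t28.85 tcp [ 0.5373 -0.2147  0.0504] tool z yaw deg -65.73 tilt [-1.e-04 -0.e+00 -1.e+00] F [-6.15  1.52 -2.01] M [0.15  1.222 0.191] op 0.0076 j [-0.38  0.41  0.84  1.84 -0.35  1.05  1.02] v 0.001
```

```bash
python3 - <<'E'
from h import *
c=dict(np.load('/tmp/side.npz'));a=c['image'][:,:,::-1]; cv2.imwrite('pics/s13c.png',cv2.resize(a[120:220,300:410],None,fx=6,fy=6,interpolation=cv2.INTER_CUBIC))
c=cap('wrist','w13.png')
E
```

```text
(no output)
```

View pics/s13c.png

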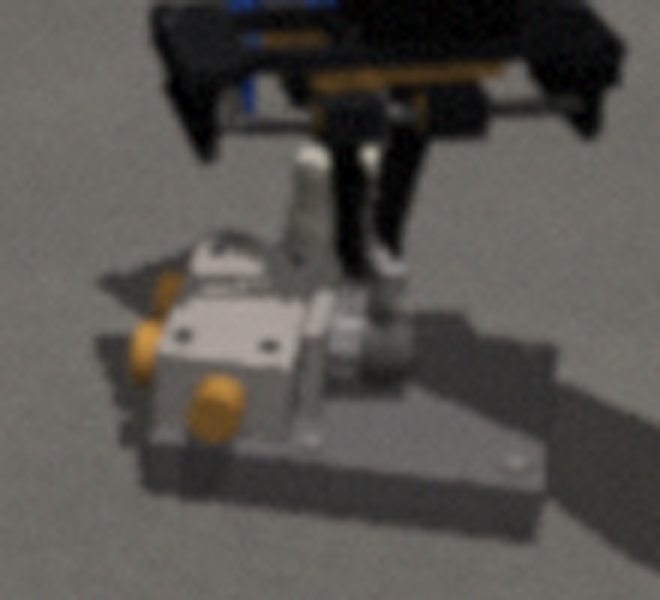

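View pics/w13.png

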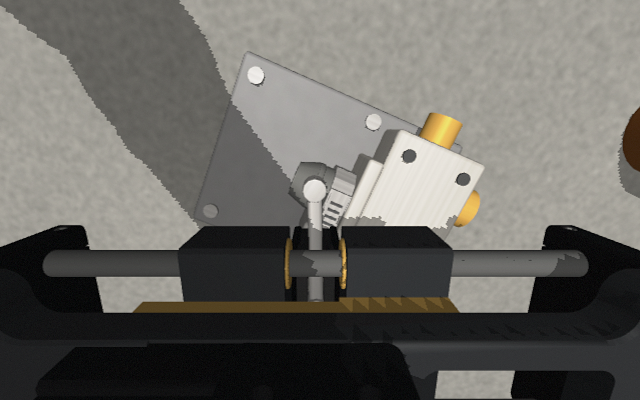

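Call:
play_rows([
  [0, 0, 0, 0.03, 0, 0, 1],
  [0, 0, 0, 0.06, 0, 0, 1],
  [0, 0, 0, 0.09, 0, 0, 1],
  [0, 0, 0, 0.12, 0, 0, 1],
  [0, 0, 0, 0.15, 0, 0, 1],
  [0, 0, 0, 0.15, 0, 0, 1],
  [0, 0, 0, 0.15, 0, 0, 1],
  [0, 0, 0, 0.15, 0, 0, 1],
  [0, 0, 0, 0.15, 0, 0, 1],
  [0, 0, 0, 0.15, 0, 0, 1],
])

```text
time: 30.15
tcp_pos: [0.5372, -0.2143, 0.0502]
ee_rot: [-2.681, 1.57, 2.305]
ft_force: [-5.3, 2.8, -3.3]
opening: 0.0073
```

```bash
python3 - <<'E'
from h import *
st();cap('side');st()
E
```

```text
t30.15 tcp [ 0.5372 -0.2143  0.0502] tool z yaw deg -74.30 tilt [-4.e-04  4.e-04 -1.e+00] F [-5.29  2.76 -3.34] M [0.422 1.291 0.166] op 0.0073 j [-0.4   0.42  0.87  1.84 -0.36  1.05  0.89] v 0.003
t30.20 tcp [ 0.5372 -0.2143  0.0502] tool z yaw deg -74.31 tilt [-4.e-04  5.e-04 -1.e+00] F [-4.77  2.02 -2.18] M [0.508 1.246 0.188] op 0.0078 j [-0.4   0.42  0.87  1.84 -0.36  1.05  0.89] v 0.001
```

Call:
play_rows([
  [0, 0, 0, 0.02, 0, 0, 1],
  [0, 0, -0.0002, 0.04, 0, 0, 1],
  [0, 0, -0.0003, 0.06, 0, 0, 1],
  [0, 0.0001, -0.0004, 0.08, 0, 0, 1],
  [0, 0.0001, -0.0005, 0.1, 0, 0, 1],
  [0, 0.0002, -0.0006, 0.12, 0, 0, 1],
  [0, 0.0002, -0.0007, 0.14, 0, 0, 1],
  [0, 0.0002, -0.0007, 0.15, 0, 0, 1],
  [0, 0.0002, -0.0007, 0.15, 0, 0, 1],
  [0, 0.0002, -0.0007, 0.15, 0, 0, 1],
])

```text
time: 31.45
tcp_pos: [0.5371, -0.2137, 0.0502]
ee_rot: [-2.184, 1.57, 2.652]
ft_force: [-5.1, 2.3, -2.2]
opening: 0.0074
```

```bash
python3 - <<'E'
from h import *
st();cap('side');st()
E
```

```text
t31.45 tcp [ 0.5371 -0.2137  0.0502] tool z yaw deg -82.90 tilt [-6.e-04  3.e-04 -1.e+00] F [-5.06  2.32 -2.18] M [0.373 1.368 0.186] op 0.0074 j [-0.42  0.43  0.9   1.84 -0.38  1.06  0.75] v 0.002
t31.50 tcp [ 0.5371 -0.2137  0.0502] tool z yaw deg -82.91 tilt [-6.e-04  4.e-04 -1.e+00] F [-5.2   1.89 -2.14] M [0.333 1.361 0.257] op 0.0073 j [-0.42  0.43  0.9   1.84 -0.38  1.06  0.75] v 0.001
```

Call:
play_rows([
  [0, 0, -0.0001, 0.02, 0, 0, 1],
  [0, 0, -0.0002, 0.04, 0, 0, 1],
  [0, 0, -0.0003, 0.06, 0, 0, 1],
  [0, 0.0001, -0.0004, 0.08, 0, 0, 1],
  [0, 0.0001, -0.0005, 0.1, 0, 0, 1],
  [0, 0.0001, -0.0005, 0.1, 0, 0, 1],
  [0, 0.0001, -0.0005, 0.1, 0, 0, 1],
  [0, 0.0001, -0.0005, 0.1, 0, 0, 1],
  [0, 0.0001, -0.0005, 0.1, 0, 0, 1],
  [0, 0.0001, -0.0005, 0.1, 0, 0, 1],
])

```text
time: 32.75
tcp_pos: [0.5371, -0.2135, 0.0502]
ee_rot: [-1.457, 1.57, -3.004]
ft_force: [-5.5, 0.8, -2.1]
opening: 0.0074
```

```bash
cat >> h.py <<'E'
def avg(n=8):
    L=[]
    for i in range(n):
        imaging.read_camera('wrist');s=telemetry.state();L.append(np.r_[s['ft_force'],s['torque']])
    print('avg',np.mean(L,0).round(3),'se',(np.std(L,0)/n**.5).round(3))
E
python3 - <<'E'
from h import *
avg();st();c=cap('wrist','w14.png')
E
```

```text
avg [-5.596  0.743 -2.708  0.148  1.372  0.19 ] se [0.151 0.202 0.208 0.01  0.014 0.009]
t33.15 tcp [ 0.5371 -0.2135  0.0503] tool z yaw deg -88.64 tilt [-6.e-04 -1.e-04 -1.e+00] F [-5.4   0.7  -1.97] M [0.149 1.374 0.201] op 0.0075 j [-0.44  0.44  0.93  1.84 -0.4   1.06  0.66] v 0.002
```

View pics/w14.png

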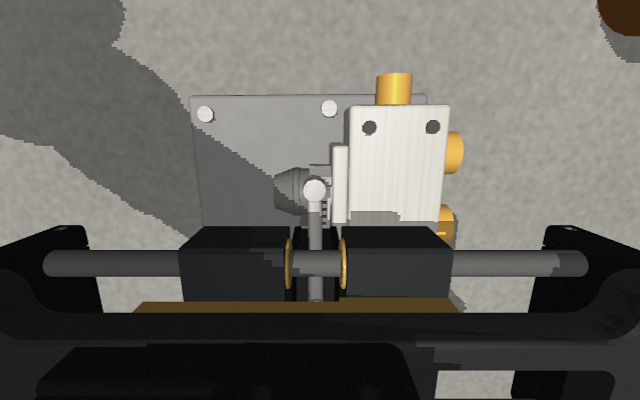

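Call:
play_rows([
  [0, 0, -0.0001, 0.02, 0, 0, 1],
  [0, 0, -0.0002, 0.04, 0, 0, 1],
  [0, 0, -0.0003, 0.06, 0, 0, 1],
  [0, 0, -0.0004, 0.08, 0, 0, 1],
  [0, 0, -0.0005, 0.1, 0, 0, 1],
  [0, 0, -0.0006, 0.12, 0, 0, 1],
  [0, 0, -0.0006, 0.12, 0, 0, 1],
  [0, 0, -0.0006, 0.12, 0, 0, 1],
  [0, 0, -0.0006, 0.12, 0, 0, 1],
  [0, 0, -0.0006, 0.12, 0, 0, 1],
])

```text
time: 34.45
tcp_pos: [0.537, -0.2134, 0.0503]
ee_rot: [-0.559, 1.57, -2.227]
ft_force: [-6.1, -1.0, -3.1]
opening: 0.0075
```

```bash
python3 - <<'E'
from h import *
avg();st()
E
```

```text
avg [-5.652 -0.498 -3.449 -0.17   1.375  0.281] se [0.177 0.195 0.096 0.008 0.016 0.012]
t34.85 tcp [ 0.537  -0.2134  0.0503] tool z yaw deg -95.53 tilt [-5.e-04 -7.e-04 -1.e+00] F [-5.44 -1.17 -3.24] M [-0.135  1.351  0.282] op 0.0072 j [-0.46  0.45  0.95  1.85 -0.42  1.06  0.56] v 0.002
```

Call:
play_rows([
  [0, 0, 0.0001, 0.02, 0, 0, 1],
  [0, 0, 0.0002, 0.04, 0, 0, 1],
  [0, 0, 0.0002, 0.06, 0, 0, 1],
  [0, 0, 0.0002, 0.08, 0, 0, 1],
  [0, 0, 0.0002, 0.1, 0, 0, 1],
  [0, 0, 0.0002, 0.1, 0, 0, 1],
  [0, 0, 0.0002, 0.1, 0, 0, 1],
  [0, 0, 0.0002, 0.1, 0, 0, 1],
  [0, 0, 0.0002, 0.1, 0, 0, 1],
  [0, 0, 0.0002, 0.1, 0, 0, 1],
])

```text
time: 36.1
tcp_pos: [0.5369, -0.2134, 0.0502]
ee_rot: [-0.748, 1.57, -2.515]
ft_force: [-5.4, -1.0, -3.9]
opening: 0.0073
```

```bash
python3 - <<'E'
from h import *
avg(12);st()
E
```

```text
avg [-5.657 -0.291 -3.105 -0.077  1.439  0.327] se [0.117 0.123 0.145 0.009 0.007 0.007]
t36.70 tcp [ 0.5369 -0.2134  0.0502] tool z yaw deg -101.25 tilt [-7.e-04 -5.e-04 -1.e+00] F [-5.98 -0.38 -3.39] M [-0.07   1.459  0.33 ] op 0.0079 j [-0.48  0.46  0.98  1.85 -0.43  1.07  0.47] v 0.001
```

Call:
play_rows([
  [0, 0, 0, 0, 0, 0, 0.9],
  [0, 0, 0, 0, 0, 0, 0.8],
  [0, 0, 0, 0, 0, 0, 0.75],
  [0, 0, 0, 0, 0, 0, 0.75],
  [-0.01, 0, 0, 0, 0, 0, 0.75],
  [-0.03, 0, 0, 0, 0, 0, 0.75],
  [-0.06, 0, 0, 0, 0, 0, 0.75],
  [-0.1, 0, 0, 0, 0, 0, 0.75],
  [-0.14, 0, 0, 0, 0, 0, 0.75],
  [-0.15, 0, 0, 0, 0, 0, 0.75],
])

```text
time: 37.95
tcp_pos: [0.5386, -0.2141, 0.2042]
ee_rot: [1.648, 1.566, -0.12]
ft_force: [0.3, 0.0, -1.1]
opening: 0.022
```

```bash
python3 - <<'E'
from h import *
c=cap('side');a=c['image'][:,:,::-1]; cv2.imwrite('pics/s15c.png',cv2.resize(a[120:220,300:410],None,fx=6,fy=6,interpolation=cv2.INTER_CUBIC))
c=cap('wrist','w15.png');st();a=c['image'][:,:,::-1]; cv2.imwrite('pics/w15c.png',cv2.resize(a[60:240,200:460],None,fx=3,fy=3,interpolation=cv2.INTER_CUBIC))
W=pts(c);an(W,(150,60,460,226),[(.083,.105),(.0655,.075)])
E
```

```text
t38.05 tcp [ 0.538  -0.2134  0.2021] tool z yaw deg -101.23 tilt [ 0.0027 -0.     -1.    ] F [-0.15 -0.75  0.05] M [-0.061  0.024 -0.007] op 0.0215 j [-0.59  0.3   1.1   1.68 -0.27  1.33  0.35] v 0.043
0.083 0.105 588 [ 0.5379 -0.2092  0.0918] [[537.7, -210.2], [79.8, 12.5]] 80.73 [ 0.5253 -0.2503] [ 0.5496 -0.1708]
0.0655 0.075 5710 [ 0.5809 -0.1842  0.0679] [[568.0, -185.3], [97.0, 109.4]] 1.68 [ 0.5196 -0.2401] [ 0.618  -0.1299]
```

View pics/s15c.png

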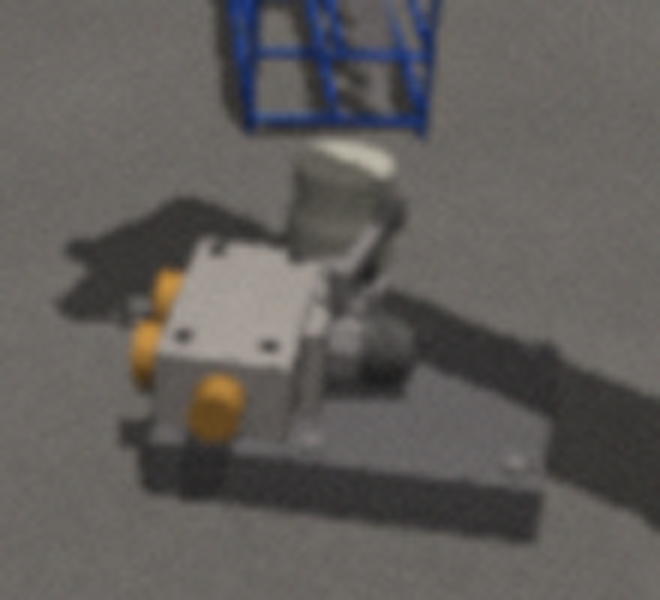

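View pics/w15c.png

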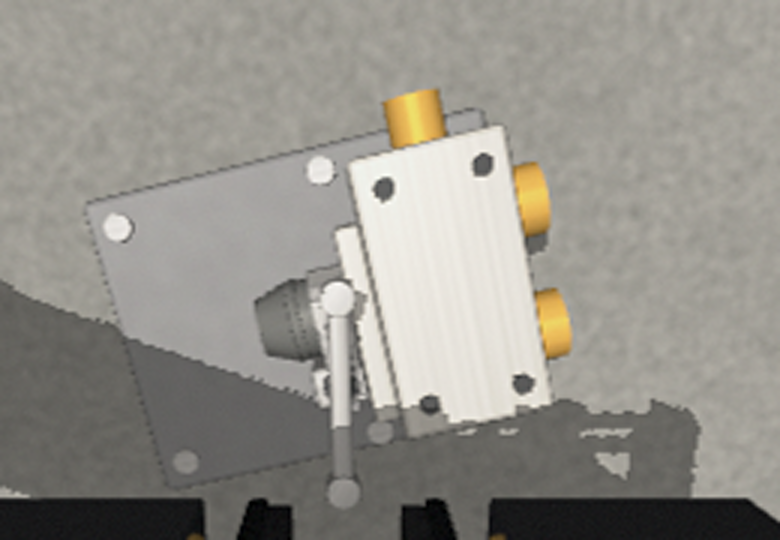

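```bash
python3 - <<'E'
from h import *
for i in range(3): c=cap('wrist','w16.png')
W=pts(c);th=.0323;M=np.array([[np.cos(th),np.sin(th)],[-np.sin(th),np.cos(th)]])
L=(W[...,:2]-[.5316,-.1857])@M.T*1000;z=W[...,2]*1000-30
# local map of heights above plate
s=(z>2)&(abs(L[...,0])<30)&(abs(L[...,1])<45)
for y in range(-40,24,4):
    r=[]
    for x in range(-14,24,2):
        k=s&(abs(L[...,0]-x)<1)&(abs(L[...,1]-y)<2)
        r.append('%3.0f'%np.median(z[k]) if k.sum() else ' ..')
    print(y,' '.join(r))
an(pts(c),(150,60,460,226),[(.085,.105)])
for n in ['amber_bottle','dish','jar']:
    t=cap('top') if n=='amber_bottle' else t
    print(n,finder.boxes_of('top',n)[:1])
st()
E
```

```text
-40  ..  ..  ..  ..  ..  ..  61  62  62  61  61  ..  ..  .. 222  42  42  42  42
-36  ..  ..  ..  ..  ..  41  ..  61  62  61  61  49  ..  40 243 246 246  43  42
-32  .. 246 246 243  41  40  41  61  61  62  62  60  41  41 239 246 246 247  42
-28  .. 247 246 246 242  41  41  43  61  62  62  60  42  41  40 245 246 247  43
-24  ..  .. 247 246 245  40  41  43  61  61  62  62  43  41  40 212 233 245 258
-20  ..  .. 254 246 246 203  34  38  51  61  62  62  51  41  39  42 212 214 225
-16  25  28 256 256 213 214  24  29  41  61  61  62  62  42  35  42  42  42  43
-12 227 223 215 258  32  31  30  32  42  61  61  62  62  43  40  42  42  43  42
-8  32  34  34 265 276  33  33  35  40  42  61  62  61  61  39  41 294 295 295
-4  34  34  35  36 282  36  36 164 294 295 295 296 305 308 308 309 310 310 311
0 318 314 314 312 304 306 309 310 310 311 311 311 311 312 285 284 284 284 284
4 309 308 306 304 305 304 285 284 284 284 284 284 283 283 283 283 283 282 282
8 290 291 291 291 291 290 284 283 282 282 282 281  64  64  64  64  63  43  43
12 291 291 291 291 291 289 284  29  35  32  34  61  64  64  63  59  43  42  43
16 285 286 284 283 282 283 276  23  27  27  27  27  29  29  28  41  43  42  42
20  ..  ..  ..  ..  ..  ..  ..  ..  ..  ..  ..  ..  ..  ..  ..  42  42  42  43
0.085 0.105 581 [ 0.5382 -0.2078  0.0919] [[537.9, -209.5], [78.3, 12.3]] 80.82 [ 0.5258 -0.2491] [ 0.5495 -0.1708]
amber_bottle [{'rect': [319.1, 85.9, 347.2, 128.1], 'conf': 0.78}]
dish [{'rect': [302.2, 273.3, 335.1, 307.2], 'conf': 0.96}]
jar []
t38.40 tcp [ 0.537  -0.213   0.1997] tool z yaw deg -101.24 tilt [-1.3e-03 -1.0e-04 -1.0e+00] F [ 0.52  1.49 -0.17] M [-0.082  0.011  0.027] op 0.0220 j [-0.59  0.3   1.1   1.68 -0.27  1.33  0.35] v 0.004
```

View pics/w16.png

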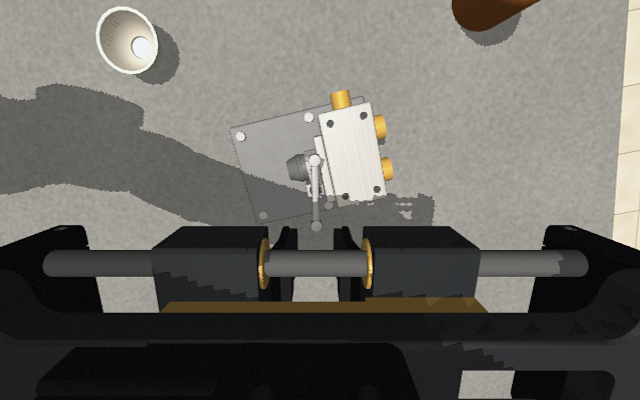

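```bash
python3 - <<'E'
from h import *
cap('side');print(finder.boxes_of('side','jar')[:1]);print(order.close_job())
E
```

```text
[{'rect': [346.2, 143.4, 367.1, 164.6], 'conf': 0.48}]
the job is handed in; nothing more can be done
None
```

The steel clamp is on the stub, up against the shoulder and snug. I released it and handed the job in at about 38 s of the 72 s allowed.

**Fitting:** I carried the clamp by its T-key bar and slid it over the stub. It met the shoulder with about 6 N, against a limit of 30 N.

**Tightening:** I turned the key about 1.7 rad clockwise. The band touched both sides at about 1.5 rad. The last averaged torque was 0.327 Nm, against 0.19 Nm when loose. That puts the band force at about 28–30 N, in the middle of the 12–55 N snug range.

**Last checks:**
- **Seating:** The depth map puts the housing top level, 41 mm above the plate, and the bar top 62 mm above it. The clamp is therefore standing upright on the plate, with no visible gap to the shoulder.
- **Bystanders:** The bottle and dish were where they started. The arm hid the jar from the top camera, and the side camera found it close to its starting place, with low confidence (0.48).

**What disagreed:**
- **Fingertips:** The side camera showed them about 27 mm behind the reported TCP, not 8 mm ahead as stated. My first two grasp attempts closed on air above the bar without moving the clamp. I corrected the height from the camera.
- **Sideways travel:** The clamp moved only about 1.4 mm to +y while tightening, not the roughly 3 mm I expected. The torque rise still matched a snug band.

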